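# Start the kiln and clip the key cover on

## Task

Start the firing on the kiln's control desk: press the bar key, then the plus key, then the triangle key, one at a time, each fully down and let up again, and never press the round stop key. Then take the white cover by its grip and push it squarely down over the keys until both side hooks have clicked over its ends, and let it go, leaving the rolling pin, bowl and brush jar where they are.

Things in the scene. Friction and masses are not known exactly. Their poses are not given: they have to be found in the camera images.
- desk: White wedge-shaped kiln control desk, fixed to the table, turned differently each time: 250 mm wide (y), 141 mm deep (x), 45 mm high in front (robot side), 110 mm at the back; grey sloping key face. Origin on the table under the middle of that face.
- panel: The desk's sloping face, 130 mm (x) by 250 mm (y). Origin at its middle, 77.5 mm above the table; x points up the slope, y left along the key row, z out of the face, leaning 30 degrees from vertical towards the desk's front. The four keys stand in one row at x = 0, y = -61.5, -20.5, 20.5 and 61.5 mm, in a different order each time.
- seat (a point): Where the cover's origin belongs: 18 mm above the middle of the face, axes as the panel's. The cover lies on four fixed rests 18 mm tall (14 by 10 mm) at x = +-30, y = +-94 mm of the panel. Seated, it has 1.5 mm of play to either hook along y and 4 mm either way along x.
- hook_left (a joint): Bending (rad) of the aluminium snap hook at panel x = 0, y = +90 to +102 mm: 16 mm wide along x, 47.5 mm tall above the face. Its barb points inward, 5 mm deep, underside 25.5 mm above the face; over it a ramp flares outward to lead the cover in. 0 = upright; about 0.1 as the cover passes, then it springs back to 0.
- hook_right (a joint): The same, mirrored, for the snap hook at panel y = -90 to -102 mm. The cover needs about 8 to 13 N in all to pass both hooks.
- cover: Loose key cover, about 180 g: white plate 80 mm (x) by 200 mm (y), 6 mm thick; each y end has a middle notch 24 mm wide, 6 mm deep (bottom at y = +-94 mm) that goes around a hook. On its middle a block grip 60 mm along x, 24 mm along y, top 40 mm above the underside. Origin at the centre of the underside, z up. Starts flat on the table, grip up. Either end fits either hook.
- bar_top (a point): Centre of the top of the bar key (plain white rectangle 42 mm up the slope by 14 mm wide), 14 mm above the face when up. Axes as the panel's: x up the slope, y to the left along the row, z out of the face
- plus_top (a point): Centre of the top of the plus key (white cross, 34 by 34 mm, arms 11 mm wide), 14 mm above the face when up. Axes as the panel's: x up the slope, y to the left along the row, z out of the face
- triangle_top (a point): Centre of the top of the triangle key (white, 38 mm wide, 33 mm tall, its point up the slope; this point lies 12 mm above its lower edge, midway across), 14 mm above the face when up. Axes as the panel's: x up the slope, y to the left along the row, z out of the face
- round_top (a point): Centre of the top of the round key (white disc 30 mm across), the stop key that must not be pressed, 14 mm above the face when up. Axes as the panel's: x up the slope, y to the left along the row, z out of the face
- key_bar (a joint): Sliding travel of the bar key: 0 = up, 0.008 m = fully down (spring, about 1.4 N to start it, 4.5 N fully down); it is pressed square to the sloping face
- key_plus (a joint): Sliding travel of the plus key: 0 = up, 0.008 m = fully down (spring, about 1.4 N to start it, 4.5 N fully down); it is pressed square to the sloping face
- key_triangle (a joint): Sliding travel of the triangle key: 0 = up, 0.008 m = fully down (spring, about 1.4 N to start it, 4.5 N fully down); it is pressed square to the sloping face
- key_round (a joint): Sliding travel of the round (stop) key: 0 = up, 0.008 m = fully down (spring, about 1.4 N to start it, 4.5 N fully down); it is pressed square to the sloping face
- cover_grip (a point): Middle of the cover's grip to take hold of, 27 mm above the cover's underside; axes as the cover's (the 24 mm thickness is along y).
- cover_end_a (a point): Middle of the notch in the cover's end at its y = +97 mm, level with the underside.
- cover_end_b (a point): The same in the other end, y = -97 mm.
- rolling_pin: Bystander: wooden rolling pin, 380 mm long along its y, 54 mm across, beyond the desk. Origin on the table under its middle.
- bowl: Bystander: terracotta bowl, 120 mm across, 55 mm tall. Origin at the centre of its foot.
- brush_jar: Bystander: glass jar 74 mm across, 85 mm tall, with brushes standing in it to about 190 mm. Origin at the centre of its foot.
Mind the look-alikes: they are no part of the job. Of the things like the cover, leave any that is green, orange or red; of the rest the larger one is meant.

How it is judged:
On the way, in this order (a step that is already met when the one before it is completed fails the run):
1. the bar key is pressed down, the others up (value of joint key_bar above 0.006 m and value of joint each of key_plus, key_triangle, key_round below 0.002 m), for 0.05 s.
2. the plus key is pressed down, the others up (value of joint key_plus above 0.006 m and value of joint each of key_bar, key_triangle, key_round below 0.002 m), for 0.05 s.
3. the triangle key is pressed down, the others up (value of joint key_triangle above 0.006 m and value of joint each of key_bar, key_plus, key_round below 0.002 m), for 0.05 s.
4. the cover is clipped down at both ends, both hooks sprung back over it (z of cover_end_a in the frame of panel between 0.0155 and 0.0205 m and z of cover_end_b in the frame of panel between 0.0155 and 0.0205 m and x of cover in the frame of panel between -0.006 and 0.006 m and y of cover in the frame of panel between -0.005 and 0.005 m and value of joint each of hook_left, hook_right below 0.035 rad), for 0.2 s.
At the end, for the whole second after the job is handed in: The cover rests released under both hooks: each end's underside 15.5 to 20.5 mm above the face, centred within 6 mm along the slope and 5 mm along the row, hooks sprung back (under 0.035 rad), all keys up (within 2 mm), and the pin, bowl and jar within 30 mm of where they stood (all of step 4 and value of joint each of key_bar, key_plus, key_triangle, key_round below 0.002 m and linear speed of cover below 0.02 m/s and contact force between the fingers and cover below 0.2 N and distance of each of rolling_pin, bowl, brush_jar from where it was at the start of the episode below 0.03 m); the robot touches nothing.
It fails at once if the round stop key is pressed (more than 4 mm) (value of joint key_round above 0.004 m).
It fails at once if two keys are pressed at once (value of joint each of key_bar, key_plus above 0.004 m or value of joint each of key_bar, key_triangle above 0.004 m or value of joint each of key_plus, key_triangle above 0.004 m).
It fails at once if the rolling pin is moved more than 30 mm (distance of rolling_pin from where it was at the start of the episode above 0.03 m).
It fails at once if the bowl is moved more than 30 mm (distance of bowl from where it was at the start of the episode above 0.03 m).
It fails at once if the brush jar is moved more than 30 mm (distance of brush_jar from where it was at the start of the episode above 0.03 m).
It also fails if it takes over 62 s, if anything falls off the work surface, if the arm or the gripper's body presses on something with over 40 N, if the wrist force passes 120 N, or if a joint passes its speed limit or range.

## Robot

A 6-joint arm with a two-finger parallel gripper is mounted at the origin on the work surface. World frame = base frame: x ahead of the robot, y to its left, z up, the work surface at z = 0. Lengths are in m, angles in rad, forces in N, time in s.
With the tool pointing down it reaches from about 0.35 to 0.975 m from the base axis. Payload 4.9 kg.
Tool frame: the origin (TCP) lies at the very end of the fingers, on their centre line; the grasp point (between the pads) lies 19 mm behind it; z points along the fingers, y is the direction in which the jaws open and shut (so a half turn about z gives the same grasp; the last joint's range is limited). The gripper opens to 85 mm and grips with 20 to 120 N. Pads are 22 mm wide; open, the fingers measure 114 mm over their backs; the gripper's body (76 mm by 85 mm) begins 54 mm behind the grasp point. The pads swing forward as they close: fully open they stand 13 mm farther back than shut.
Start: joints at [0.999, 0.053, 1.613, -0, 1.476, -0.119], TCP at [0.273, 0.562, 0.21] pointing down, gripper open.
Joint ranges: [-3.01, 3.01], [-1.01, 2.22], [0.06, 2.58], [-1.02, 4.17], [0.09, 2.62], [-3.14, 3.14]. Speed limits (rad/s): [2.57, 2.57, 3.14, 3.14, 3.14, 3.14].

## Interface

Orientations are given as a unit quaternion [w, x, y, z].
In Python, from plant import monitor, eyes, manip gives the robot as it stands.
- The arm moves only by the tool step_arm, never from a script. Its argument "motion" is a list of rows, each a list of 7 numbers: the shift along the world's x, y, z scaled (see below), then the turn, a rotation vector about the world's x, y, z scaled (see below), then the closure in counts, from 0 (fully open) to 255 (shut). In form: [[x, y, z, ax, ay, az, grip], ...]. A call has 1 to 10 rows; each row is the pose to reach, as a shift and turn from the pose commanded when the call began; what a row does not reach only later rows make up. The controller multiplies each number of a shift by 0.5 m and each number of a turn by 1.5 rad. A row lasts 1/10 s, in which the tool goes at most 50 mm and 8.59 degrees, less where a joint would pass 70% of its speed; a pose out of reach is approached as far as the arm can. A call with a number of a shift or a turn outside -1 to 1 is refused whole. A call with a gripper value outside its range is refused whole. The fingers move at their own pace and stop on an object; the grip force is fixed at half the most. Time passes only in rows, so rows that repeat a pose let the fingers close. It gives the time, the measured TCP pose, the force and the opening at its end, in the units of the state.
- monitor.state(): the state, without advancing time (a new reading comes with each control period).
- eyes.grab_frame(name): name is "scene" or "top" or "wrist"; returns a dict with "pixels" (384x512x3 uint8, red, green, blue), "mtx" (3x3 intrinsics, pixels), "rvec" (rotation vector, rad) and "tvec" (3), from world to camera coordinates, as OpenCV has them; the wrist camera has in their place "hand_eye" (4x4, takes a point from camera to tool coordinates, whose origin is the TCP and whose axes are the flange's). Camera axes: x right, y down, z forward; pixel columns grow to the right and rows downward; lengths in m; the calibration is good to about 2 mm. A picture is of the moment at which its call begins: read the wrist's pose just before it. There is no depth.
- manip.job_done(): hands the job in, once; it reports no verdict.
Trained networks look in the newest picture that a camera, given by its name, has taken for a name from the list of things; names that differ only in an ending like _2 or _b are one class to them, and where a whole thing is asked for, a point or a joint stands for the part that bears it (a point fixed in the world has none). Each returns a list of dicts, best first, with "p" (0 to 1); they miss things now and then, are a little off and sometimes report something else, mostly with a low value. They report only what shows in the picture. A call takes as long as a camera call. They do not tell look-alikes from the thing itself.
- eyes.look_for(name, camera): "box" ([centre column, centre row, width, height] in pixels, round what is visible of it).
- eyes.pinpoint(name, camera): "uv" ([column, row] in pixels: a listed point, or the origin of a listed thing).
The state is a dict: "time": time; "joint_pos": joint angles; "joint_vel": joint speeds; "joint_efforts": joint torques, N m; "tool_pos": TCP position; "tool_rot": TCP orientation; "contact_force": force on the tool from outside, world axes, zero at the start; "ft_torque": the same for the moment, N m; "gripper_width": opening from 0.0 (shut) to 1.0 (fully open).
Only numpy, scipy, OpenCV 4.12 (cv2) and the standard library are available. Lean on these libraries where they do the work, as an engineer would, in place of code of your own. Each camera call takes 0.05 s, during which the arm holds its last target.

## Working session

There is one attempt and no reset: what is moved stays moved. The work goes in short steps, Python scripts to look and compute and a tool call to move; the robot and the scene stay as the last step left them, time stands still between calls to the robot, and variables do not carry over. Pictures are saved under pics/ and viewed, and the job is handed in when it is done.

Besides the shell and the picture viewer there is one more tool, called after "Call:" in YAML: its name, and indented under it one key for each argument. step_arm: Moves the arm, as the interface text tells. Its arguments: {"type":"object","properties":{"motion":{"type":"array","items":{"type":"array","items":{"type":"number"}}}},"required":["motion"]}

```bash
mkdir -p pics; ls; python3 - <<'E'
from plant import monitor, eyes, manip
import cv2,pickle
print(monitor.state())
d={}
for c in ["scene","top"]:
    f=eyes.grab_frame(c); d[c]=f
    cv2.imwrite(f"pics/{c}0.png",f["pixels"][:,:,::-1])
    print(c,f["mtx"],f["rvec"],f["tvec"])
    for n in ["cover_grip","cover_end_a","cover_end_b","bar_top","plus_top","triangle_top","round_top","panel","seat","desk","cover","bowl","brush_jar","rolling_pin"]:
        print(n,[([round(x) for x in r["uv"]],round(r["p"],2)) for r in eyes.pinpoint(n,c)][:6])
pickle.dump(d,open("f0.pkl","wb"))
E
```

```text
pics
{'time': 0.0, 'joint_pos': array([ 9.98987481e-01,  5.33943710e-02,  1.61428927e+00, -1.65911794e-05,
        1.47599906e+00, -1.19000977e-01]), 'joint_vel': array([ 9.12836059e-04, -1.63653943e-03,  1.18128814e-03,  3.42937484e-05,
       -1.02567595e-03,  1.98008985e-04]), 'joint_efforts': array([-1.23034893e-04, -3.93668532e+01, -3.70185435e+01, -7.65716118e-05,
        7.08673979e-03, -8.44970174e-06]), 'tool_pos': array([0.27307449, 0.56144789, 0.20884264]), 'tool_rot': array([-3.46051513e-04,  2.24473793e-01,  9.74479566e-01, -9.86097685e-04]), 'contact_force': array([-0.24471286,  0.2930156 , -0.26474324]), 'ft_torque': array([ 0.00791224,  0.05645631, -0.00746908]), 'gripper_width': 0.9973894706248132}
scene [[444.15631242   0.         250.26086293]
 [  0.         444.15631242 188.84643577]
 [  0.           0.           1.        ]] [ 1.1854109   2.13202038 -1.16371373] [ 0.27981707 -0.17004112  1.9444227 ]
cover_grip [([275, 193], 0.83), ([410, 213], 0.76), ([341, 289], 0.71), ([295, 235], 0.6)]
cover_end_a [([270, 239], 0.92), ([389, 209], 0.9), ([320, 231], 0.88), ([2
[... 1065 characters left out ...]
49], 0.75), ([245, 256], 0.75), ([139, 274], 0.73)]
cover_end_b [([270, 206], 0.97), ([229, 166], 0.93), ([181, 206], 0.93), ([152, 149], 0.75), ([245, 256], 0.75), ([139, 274], 0.73)]
bar_top [([225, 164], 0.59), ([314, 170], 0.4), ([200, 175], 0.16)]
plus_top [([338, 172], 0.73), ([326, 171], 0.42)]
triangle_top [([340, 175], 0.41)]
round_top [([350, 170], 0.54)]
panel [([334, 169], 0.8)]
seat [([333, 173], 0.75), ([340, 176], 0.61)]
desk [([327, 176], 0.98)]
cover [([184, 227], 0.93), ([110, 270], 0.92), ([255, 229], 0.9), ([139, 138], 0.82), ([198, 175], 0.66), ([324, 171], 0.31)]
bowl [([119, 196], 0.8), ([354, 171], 0.44)]
brush_jar [([407, 188], 0.66)]
rolling_pin [([256, 116], 0.63)]
```

```bash
python3 - <<'E'
import cv2
a=cv2.imread("pics/scene0.png");b=cv2.imread("pics/top0.png")
cv2.imwrite("pics/s1.png",cv2.resize(a[140:320,120:450],None,fx=2.4,fy=2.4,interpolation=cv2.INTER_CUBIC))
cv2.imwrite("pics/t1.png",cv2.resize(b[70:310,70:430],None,fx=2.2,fy=2.2,interpolation=cv2.INTER_CUBIC))
E
```

```text
(no output)
```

View pics/s1.png

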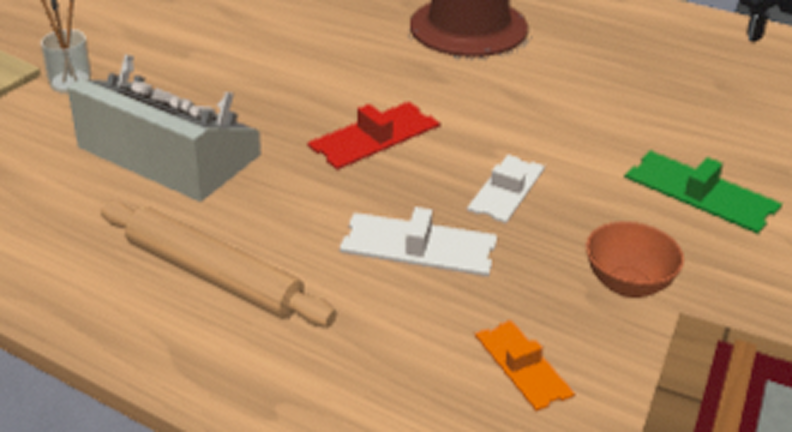

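View pics/t1.png

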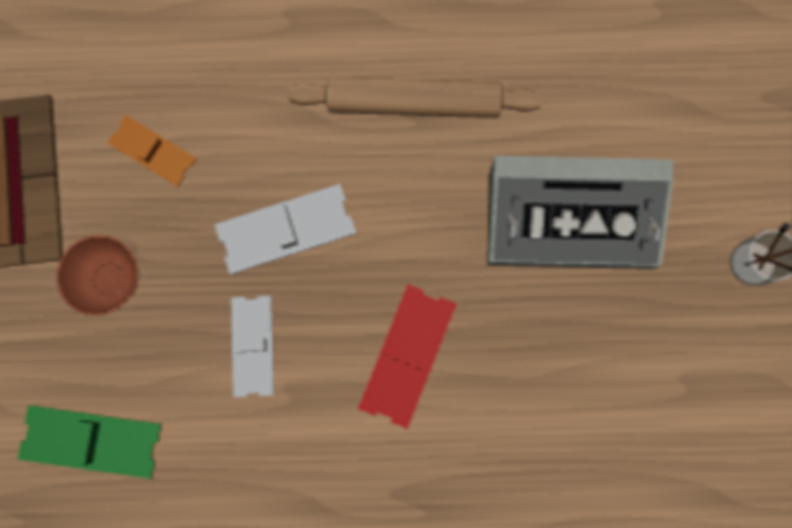

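```bash
cat > h.py <<'E'
import numpy as np, cv2, pickle
from scipy.spatial.transform import Rotation as R
from scipy.optimize import least_squares
def proj(f,P):
    return cv2.projectPoints(np.asarray(P,float).reshape(-1,1,3),f["rvec"],f["tvec"],f["mtx"],None)[0].reshape(-1,2)
def ray(f,uv,z):
    Rm=cv2.Rodrigues(f["rvec"])[0]; c=-Rm.T@np.ravel(f["tvec"])
    d=Rm.T@np.linalg.inv(f["mtx"])@np.array([uv[0],uv[1],1.])
    return c+d*(z-c[2])/d[2]
def wristext(f,st):
    q=st["tool_rot"]; Rt=R.from_quat([q[1],q[2],q[3],q[0]]).as_matrix()
    T=np.eye(4);T[:3,:3]=Rt;T[:3,3]=st["tool_pos"]
    M=np.linalg.inv(T@f["hand_eye"])
    g=dict(f);g["rvec"]=cv2.Rodrigues(M[:3,:3])[0];g["tvec"]=M[:3,3];return g
def deskP(p,pts): # desk frame pts -> world
    c,s=np.cos(p[2]),np.sin(p[2]); pts=np.asarray(pts,float)
    return np.c_[p[0]+c*pts[:,0]-s*pts[:,1],p[1]+s*pts[:,0]+c*pts[:,1],pts[:,2]]
C30,S30=np.cos(np.pi/6),.5
def pan(pts): # panel frame -> desk frame
    pts=np.asarray(pts,float); return np.c_[C30*pts[:,0]-S30*pts[:,2],pts[:,1],.0775+S30*pts[:,0]+C30*pts[:,2]]
E
python3 - <<'E'
from h import *
d=pickle.load(open("f0.pkl","rb"));f=d["top"]
uv=np.array([[537,222],[567,223],[624,223]])/2.2+70-.3
pp=pan([[0,.0615,.014],[0,.0205,.014],[0,-.0615,.014]])
uv2=np.array([[489,262],[662,268],[671,177],[496,177],[673,160],[496,156]])/2.2+70-.3
p2=np.array([[-.0563,.125,.045],[-.0563,-.125,.045],[.0563,-.125,.11],[.0563,.125,.11],[.0847,-.125,.11],[.0847,.125,.11]])
P=np.r_[pp,p2];U=np.r_[uv,uv2]
r=least_squares(lambda p:(proj(f,deskP(p,P))-U).ravel(),[.6,-.2,0])
print(r.x,r.fun.reshape(-1,2).round(1))
uc=np.array([[216,226],[340,184],[355,233],[229,273]])/2.2+70-.3
c=np.array([ray(f,u,.006) for u in uc]);print(c.round(4),c.mean(0), [np.linalg.norm(c[i]-c[(i+1)%4]) for i in range(4)])
for n,u in [("bowl",(119,196)),("jar",(407,188)),("pin",(256,116))]: print(n,ray(f,u,0))
E
```

```text
[ 0.57377344 -0.22292234 -0.04525312] [[ 0.3  0.6]
 [-0.2  0.4]
 [ 0.3  1. ]
 [ 0.3 -0.3]
 [-0.3 -1.4]
 [ 1.   0.9]
 [-0.7 -0.7]
 [-0.1 -0.4]
 [-0.6 -0.1]]
[[0.593  0.3152 0.006 ]
 [0.6537 0.1257 0.006 ]
 [0.5771 0.1038 0.006 ]
 [0.5204 0.2949 0.006 ]] [0.58606883 0.20988394 0.006     ] [np.float64(0.19893368182325719), np.float64(0.0797320849671985), np.float64(0.1992806137298867), np.float64(0.0753864197791345)]
bowl [0.5182052  0.47928057 0.        ]
jar [ 0.5220154  -0.48086291  0.        ]
pin [0.78342614 0.01590359 0.        ]
```

```bash
cat >> h.py <<'E'
def toolR(yaw,tilt):
    # tool y=+y', tool x=-x', z down; tilt: z tool leans forward (+x')
    return R.from_euler('z',yaw)*R.from_euler('y',-tilt)*R.from_matrix(np.diag([-1.,1,-1]))
def rot(q): return R.from_quat([q[1],q[2],q[3],q[0]])
def delta(st,pos,Rg):
    """numbers for step_arm"""
    return np.round((np.asarray(pos)-st["tool_pos"])/.5,4), np.round((Rg*rot(st["tool_rot"]).inv()).as_rotvec()/1.5,4)
E
python3 - <<'E'
from h import *
from plant import monitor,eyes
st=monitor.state()
f=eyes.grab_frame("wrist");print(f["hand_eye"].round(3),f["mtx"])
print(toolR(0,np.pi/6).as_matrix().round(2))
print(delta(st,[.45,.2,.3],toolR(.3,0)))
print(delta(st,[.474,-.218,.251],toolR(-.045,np.pi/6)))
E
```

```text
[[ 0.001 -0.959 -0.284  0.073]
 [ 1.     0.001 -0.001  0.001]
 [ 0.001 -0.284  0.959 -0.163]
 [ 0.     0.     0.     1.   ]] [[307.17009141   0.         256.2460812 ]
 [  0.         307.17009141 188.50944484]
 [  0.           0.           1.        ]]
[[-0.87  0.    0.5 ]
 [ 0.    1.    0.  ]
 [-0.5   0.   -0.87]]
(array([ 0.3532, -0.724 ,  0.1798]), array([ 0.    , -0.    ,  0.5019]))
(array([ 0.4012, -1.56  ,  0.0818]), array([-0.0866, -0.3406,  0.2656]))
```

Call:
step_arm:
  motion:
    - [0.36,-0.72,0.18,0,0,0.5,0]
    - [0.36,-0.72,0.18,0,0,0.5,0]
    - [0.36,-0.72,0.18,0,0,0.5,0]
    - [0.36,-0.72,0.18,0,0,0.5,0]
    - [0.36,-0.72,0.18,0,0,0.5,0]
    - [0.36,-0.72,0.18,0,0,0.5,0]
    - [0.36,-0.72,0.18,0,0,0.5,0]
    - [0.36,-0.72,0.18,0,0,0.5,0]
    - [0.36,-0.72,0.18,0,0,0.5,0]
    - [0.36,-0.72,0.18,0,0,0.5,0]

```text
time: 2.55
tool_pos: [0.455, 0.1996, 0.3015]
tool_rot: [0.001, -0.146, 0.989, -0.0]
contact_force: [0.1, 0.2, 0.4]
gripper_width: 1.005
```

```bash
cat > shot.py <<'E'
import sys
from h import *
from plant import monitor,eyes
def shot(name):
    st=monitor.state(); f=eyes.grab_frame("wrist"); g=wristext(f,st)
    pickle.dump((st,g),open(name+".pkl","wb")); cv2.imwrite(f"pics/{name}.png",f["pixels"][:,:,::-1]); return st,g
E
python3 - <<'E'
from shot import *
st,g=shot("w1");print(st["tool_pos"],st["tool_rot"],st["contact_force"])
for n in ["cover_grip","cover_end_a","cover","round_top"]: print(n,[(np.round(r["uv"]),round(r["p"],2)) for r in eyes.pinpoint(n,"wrist")][:6])
print(delta(st,[.474,-.218,.251],toolR(-.045,np.pi/6)))
E
```

```text
[0.45499855 0.19961589 0.30147218] [ 1.24781664e-03 -1.45626425e-01  9.89338852e-01 -1.51715221e-04] [0.09986388 0.21191327 0.4092395 ]
cover_grip [(array([149.,  67.]), 0.94), (array([506.,  83.]), 0.9), (array([238., 232.]), 0.83), (array([305., 131.]), 0.75)]
cover_end_a [(array([433.,  57.]), 0.95), (array([183., 224.]), 0.94), (array([197.,  11.]), 0.84), (array([288., 174.]), 0.78), (array([352., 338.]), 0.72), (array([296., 225.]), 0.71)]
cover [(array([330., 319.]), 0.96), (array([237., 222.]), 0.78), (array([303., 127.]), 0.77), (array([151.,  66.]), 0.66)]
round_top []
(array([ 0.038 , -0.8352, -0.1009]), array([ 0.0435, -0.3464, -0.2196]))
```

View pics/w1.png

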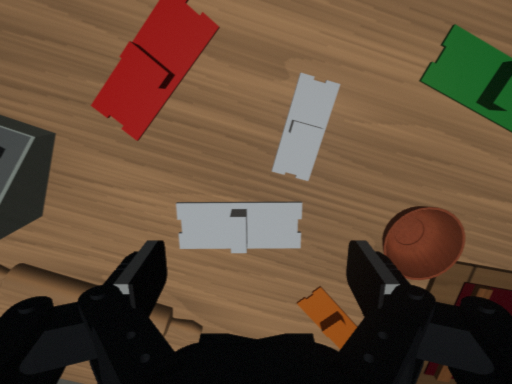

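Call:
step_arm:
  motion:
    - [0.02,-0.42,0.0,0.02,-0.17,-0.1,255]
    - [0.038,-0.835,-0.1,0.0435,-0.3464,-0.2196,255]
    - [0.038,-0.835,-0.1,0.0435,-0.3464,-0.2196,255]
    - [0.038,-0.835,-0.1,0.0435,-0.3464,-0.2196,255]
    - [0.038,-0.835,-0.1,0.0435,-0.3464,-0.2196,255]
    - [0.038,-0.835,-0.1,0.0435,-0.3464,-0.2196,255]
    - [0.038,-0.835,-0.1,0.0435,-0.3464,-0.2196,255]
    - [0.038,-0.835,-0.1,0.0435,-0.3464,-0.2196,255]
    - [0.038,-0.835,-0.1,0.0435,-0.3464,-0.2196,255]
    - [0.038,-0.835,-0.1,0.0435,-0.3464,-0.2196,255]

```text
time: 3.8
tool_pos: [0.472, -0.2168, 0.2485]
tool_rot: [0.256, 0.021, 0.966, -0.005]
contact_force: [-0.0, 0.9, 0.3]
gripper_width: -0.002
```

```bash
python3 - <<'E'
from shot import *
st,g=shot("w2");print(st["tool_pos"],st["tool_rot"],st["contact_force"])
for n in ["bar_top","plus_top","triangle_top","round_top","panel"]: print(n,[(np.round(r["uv"],1),round(r["p"],2)) for r in eyes.pinpoint(n,"wrist")][:4])
p=[.5738,-.2229,-.045]
print(proj(g,deskP(p,pan([[0,y,.014] for y in [.0615,.0205,-.0205,-.0615]]))))
print(delta(st,[.474,-.218,.251],toolR(-.045,np.pi/6)))
E
```

```text
[ 0.47197202 -0.2168409   0.24845782] [ 0.25636742  0.02082664  0.96634002 -0.00538147] [-0.01015102  0.93695478  0.33452194]
bar_top [(array([306.9, 164.9]), 0.59)]
plus_top [(array([269.5, 164.8]), 0.64)]
triangle_top [(array([235.6, 164.3]), 0.81), (array([254.8, 166.1]), 0.31)]
round_top [(array([197. , 163.5]), 0.82)]
panel [(array([252.4, 163.5]), 0.62)]
[[307.24086048 166.54754153]
 [271.83517619 166.45572293]
 [236.41526879 166.36386745]
 [200.98112971 166.27197506]]
(array([ 0.0041, -0.0023,  0.0051]), array([-0.0003, -0.0033, -0.0013]))
```

View pics/w2.png

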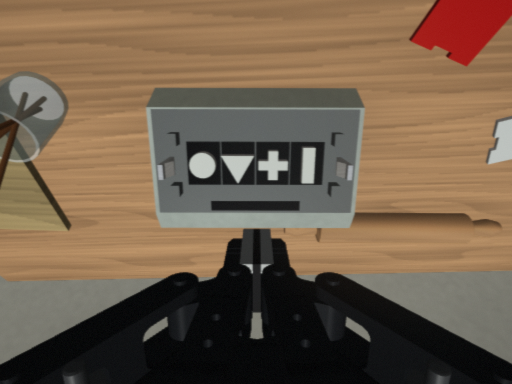

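```bash
python3 - <<'E'
from shot import *
st,g=pickle.load(open("w2.pkl","rb"))
im=g["pixels"]; cv2.imwrite("pics/w2z.png",cv2.resize(im[75:240,140:370,::-1],None,fx=3.4,fy=3.4,interpolation=cv2.INTER_CUBIC))
w=(im.min(2)>150).astype(np.uint8); w[:140]=0;w[188:]=0
n,l,s,c=cv2.connectedComponentsWithStats(w)
C=[]
for i in range(1,n):
    if s[i,4]>100: print(s[i],c[i]); C.append(c[i])
C=np.array(C)
E
```

```text
[150 140   7  48 117] [152.82051282 162.97435897]
[488 140  24  24 401] [501.24189526 151.59351621]
[302 148  13  35 408] [307.99019608 164.91421569]
[259 151  29  29 431] [272.66821346 165.04408353]
[190 153  25  25 495] [201.86464646 165.04242424]
[222 156  31  26 440] [237.16363636 164.57045455]
```

View pics/w2z.png

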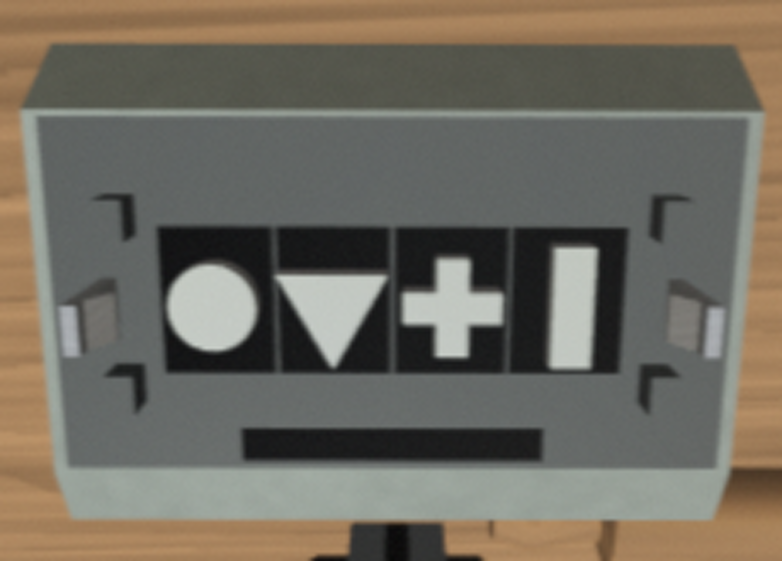

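```bash
python3 - <<'E'
from shot import *
st,g=pickle.load(open("w2.pkl","rb")); t=pickle.load(open("f0.pkl","rb"))["top"]
kw=np.array([[308,164.9],[272.67,165.04],[237.16,164.57],[201.86,165.04]])
PK=pan([[0,.0615,.014],[0,.0205,.014],[-.001,-.0205,.014],[0,-.0615,.014]])
cw=np.array([[763,112],[22,110],[714,518],[72,519],[736,46],[52,44]])/3.4+[140,75]-.35
PC=np.array([[-.0563,.125,.045],[-.0563,-.125,.045],[.0847,.125,.11],[.0847,-.125,.11],[-.0563,.125,0],[-.0563,-.125,0]])
im=t["pixels"];w=(im.min(2)>150).astype(np.uint8)
sub=np.zeros_like(w);sub[162:182,306:364]=w[162:182,306:364]
n,l,s,c=cv2.connectedComponentsWithStats(sub)
kt=np.array(sorted([list(c[i]) for i in range(1,n) if s[i,4]>15]));print(kt,s[1:,4])
fw=lambda p:np.r_[(proj(g,deskP(p,PK))-kw)*1.,(proj(g,deskP(p,PC))-cw)*.5]
r=least_squares(lambda p:fw(p).ravel(),[.57,-.22,-.045]);print("wrist",r.x,r.fun.reshape(-1,2).round(1))
def res(o):
    p=o[:3]; return p
if len(kt)==4:
    r2=least_squares(lambda p:(proj(t,deskP(p,PK))-kt).ravel(),r.x);print("top",r2.x,r2.fun.reshape(-1,2).round(1))
E
```

```text
[[313.77419355 170.90322581]
 [327.02777778 171.16666667]
 [340.         171.88571429]
 [353.4375     171.95833333]] [31 36 35 48]
wrist [ 0.57216034 -0.22180493 -0.0424637 ] [[ 0.3  0.5]
 [ 0.1  0.3]
 [ 0.  -0.1]
 [-0.2  0.2]
 [ 0.4 -0.4]
 [-0.5 -0.2]
 [-0.   0.2]
 [-0.1  0. ]
 [-0.1 -0.4]
 [-0.3 -0.2]]
top [ 0.57452531 -0.22209351 -0.05216796] [[ 0.  -0. ]
 [-0.1  0.1]
 [ 0.1 -0. ]
 [-0.1 -0. ]]
```

```bash
cat >> h.py <<'E'
PD=[.5728,-.222,-.044]
RP=toolR(PD[2],np.pi/6)
def pw(x,y,z): return deskP(PD,pan([[x,y,z]]))[0]
NV=pw(0,0,1)-pw(0,0,0)
E
python3 - <<'E'
from shot import *
st=monitor.state();print("n",NV)
for n,y in [("bar",.0615),("plus",.0205),("tri",-.0205)]: print(n,pw(0,y,.04))
print(delta(st,pw(0,.0615,.05),RP))
print((pw(0,.0615,.02)-pw(0,.0615,.05))/.5,(pw(0,.0205,0)-pw(0,.0615,0))/.5)
E
```

```text
n [-0.49951608  0.0219929   0.8660254 ]
bar [ 0.55552448 -0.15967981  0.11214102]
plus [ 0.55372107 -0.20064012  0.11214102]
tri [ 0.55191765 -0.24160044  0.11214102]
(array([ 0.1553,  0.1089, -0.2596]), array([ 0.0016, -0.0011, -0.0042]))
[ 0.02997096 -0.00131957 -0.05196152] [-0.00360684 -0.08192064  0.        ]
```

Call:
step_arm:
  motion:
    - [0.08,0.055,-0.13,0,0,-0.004,255]
    - [0.1553,0.1089,-0.2596,0.0016,-0.0011,-0.0042,255]
    - [0.1553,0.1089,-0.2596,0.0016,-0.0011,-0.0042,255]
    - [0.1553,0.1089,-0.2596,0.0016,-0.0011,-0.0042,255]
    - [0.185,0.1076,-0.3116,0.0016,-0.0011,-0.0042,255]
    - [0.185,0.1076,-0.3116,0.0016,-0.0011,-0.0042,255]
    - [0.185,0.1076,-0.3116,0.0016,-0.0011,-0.0042,255]

```text
time: 4.8
tool_pos: [0.5652, -0.1615, 0.0953]
tool_rot: [0.259, 0.022, 0.966, -0.006]
contact_force: [0.4, 0.3, -0.3]
gripper_width: -0.001
```

```bash
cat > ck.py <<'E'
from shot import *
st=monitor.state()
def inpan(P):
    P=np.asarray(P)-pw(0,0,0)
    ex=pw(1,0,0)-pw(0,0,0);ey=pw(0,1,0)-pw(0,0,0)
    return np.array([P@ex,P@ey,P@NV])
print("t",st["time"],"panel mm",(inpan(st["tool_pos"])*1000).round(2),"F.n",st["contact_force"]@NV,"F",st["contact_force"].round(2),"roterr",(RP*rot(st["tool_rot"]).inv()).as_rotvec().round(4),"w",st["gripper_width"])
E
python3 ck.py; python3 - <<'E'
from shot import *
shot("w3")
E
```

```text
t 4.8 panel mm [5.000e-02 6.015e+01 2.058e+01] F.n -0.46704293472814556 F [ 0.43  0.35 -0.3 ] roterr [-0.0003 -0.0002  0.0018] w -0.0005643173068537035
```

View pics/w3.png

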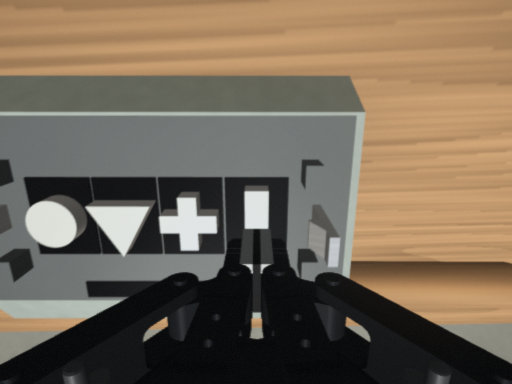

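Call:
step_arm:
  motion:
    - [0.005,0,-0.0087,0,0,0,255]
    - [0.01,0,-0.0173,0,0,0,255]
    - [0.0125,0,-0.0217,0,0,0,255]
    - [0.0125,0,-0.0217,0,0,0,255]

```text
time: 5.25
tool_pos: [0.571, -0.1618, 0.0832]
tool_rot: [0.258, 0.023, 0.966, -0.006]
contact_force: [-0.4, 0.6, 1.3]
gripper_width: 0.001
```

```bash
python3 ck.py
```

```text
t 5.25 panel mm [-1.01 60.1   7.15] F.n 1.3649370035484645 F [-0.4   0.59  1.33] roterr [-0.0008 -0.0012  0.0029] w 0.0005198787607290602
```

Call:
step_arm:
  motion:
    - [0.002,0,-0.0035,0,0,0,255]
    - [0.003,0,-0.0052,0,0,0,255]
    - [0.003,0,-0.0052,0,0,0,255]

```text
time: 5.55
tool_pos: [0.5726, -0.1616, 0.0806]
tool_rot: [0.258, 0.023, 0.966, -0.006]
contact_force: [0.7, -0.6, 0.4]
gripper_width: 0.001
```

```bash
python3 ck.py;python3 - <<'E'
from shot import *
shot("w4")
E
```

```text
t 5.55 panel mm [-0.9  60.28  4.13] F.n 0.011903059659440768 F [ 0.66 -0.57  0.41] roterr [-0.0008 -0.0011  0.0026] w 0.001310824799046679
```

View pics/w4.png

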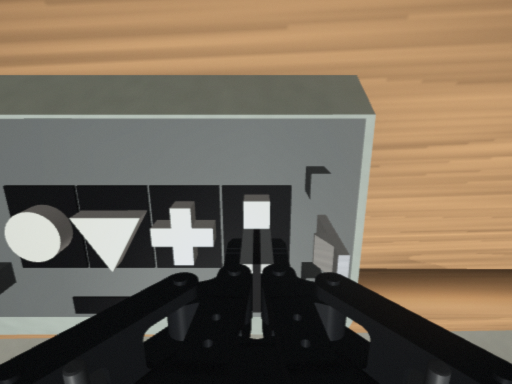

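```bash
python3 - <<'E'
from shot import *
for nm in ["w3","w4"]:
    st,g=pickle.load(open(nm+".pkl","rb"))
    q=lambda *a: proj(g,[pw(*a)])[0].round(1)
    print("bar lower edge up",q(-.021,.0685,.014),q(-.021,.0545,.014),"down",q(-.021,.0685,.006),q(-.021,.0545,.006),"plus lower",q(-.017,.0205+.0055,.014),q(-.017,.0205-.0055,.014),"tip",proj(g,[st["tool_pos"]]))
    cv2.imwrite(f"pics/{nm}z.png",cv2.resize(g["pixels"][160:290,130:330,::-1],None,fx=4,fy=4,interpolation=cv2.INTER_CUBIC))
E
```

```text
bar lower edge up [269.3 190.6] [245.1 190.6] down [268.8 186.8] [245.6 186.8] plus lower [196.1 197.2] [177.2 197.2] tip [[254.8725168  228.86656698]]
bar lower edge up [270.3 201.3] [243.7 201.4] down [269.6 196.7] [244.3 196.7] plus lower [190.1 208.6] [169.4 208.6] tip [[254.87324548 228.86675795]]
```

View pics/w4z.png

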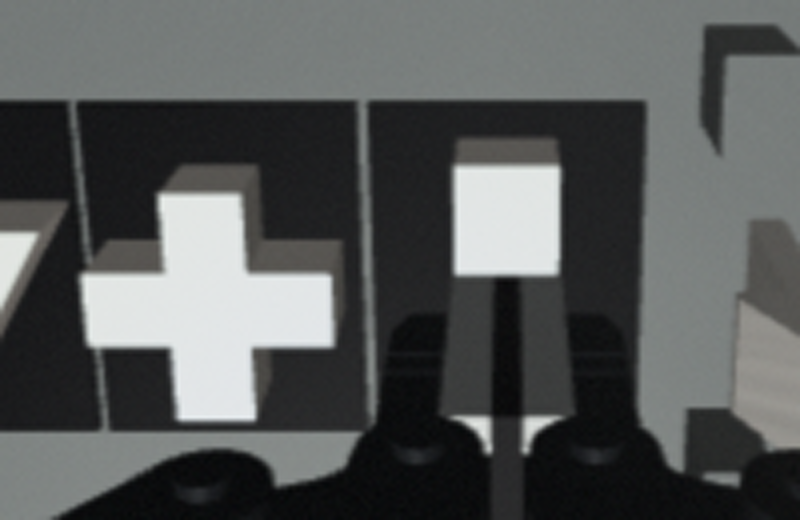

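View pics/w3z.png

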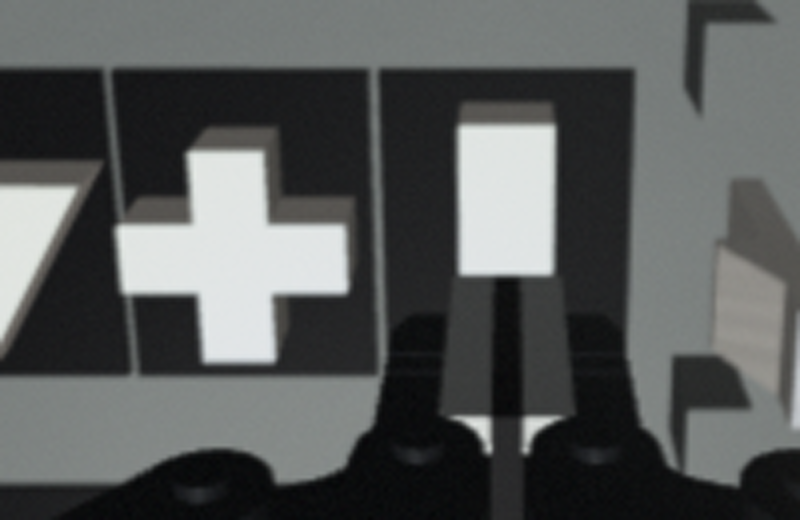

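Call:
step_arm:
  motion:
    - [0.002,0,-0.0035,0,0,0,255]
    - [0.004,0,-0.007,0,0,0,255]
    - [0.004,0,-0.007,0,0,0,255]

```text
time: 5.9
tool_pos: [0.5746, -0.1616, 0.077]
tool_rot: [0.258, 0.023, 0.966, -0.006]
contact_force: [-0.5, 0.1, 0.5]
gripper_width: 0.004
```

```bash
python3 ck.py;python3 - <<'E'
from shot import *
st,g=shot("w5")
cv2.imwrite(f"pics/w5z.png",cv2.resize(g["pixels"][160:290,130:330,::-1],None,fx=4,fy=4,interpolation=cv2.INTER_CUBIC))
f=eyes.grab_frame("scene");cv2.imwrite(f"pics/s5z.png",cv2.resize(f["pixels"][130:230,130:250,::-1],None,fx=5,fy=5,interpolation=cv2.INTER_CUBIC))
E
```

```text
t 5.9 panel mm [-1.040e+00  6.046e+01 -2.000e-02] F.n 0.707769212859897 F [-0.51  0.06  0.52] roterr [-0.0009 -0.0013  0.0026] w 0.003628214266695944
```

View pics/w5z.png

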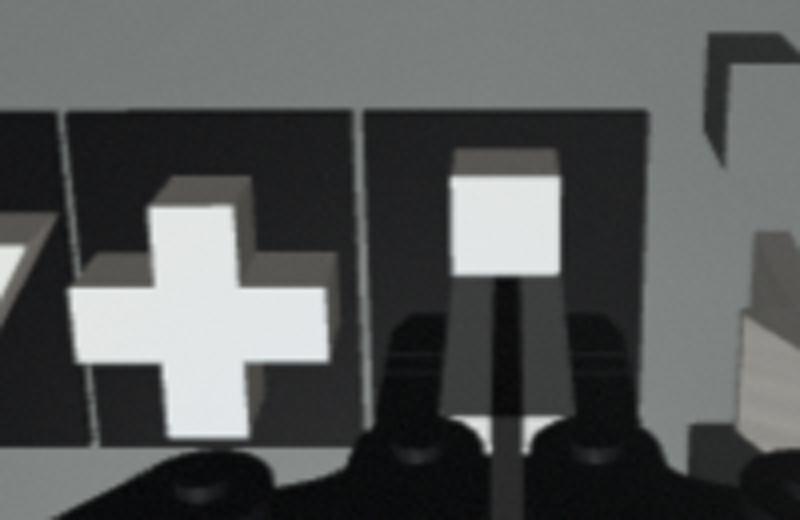

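View pics/s5z.png

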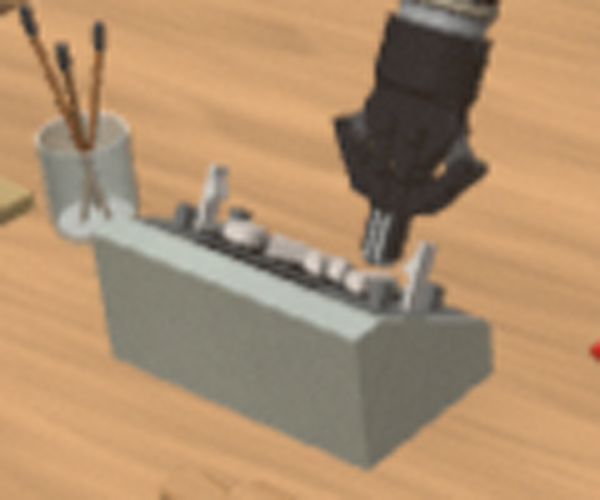

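Call:
step_arm:
  motion:
    - [0.0025,0,-0.0043,0,0,0,255]
    - [0.005,0,-0.0087,0,0,0,255]
    - [0.005,0,-0.0087,0,0,0,255]

```text
time: 6.3
tool_pos: [0.577, -0.1616, 0.0725]
tool_rot: [0.258, 0.023, 0.966, -0.006]
contact_force: [-0.4, 1.0, -0.9]
gripper_width: 0.003
```

```bash
python3 ck.py
```

```text
t 6.3 panel mm [-1.15 60.56 -5.12] F.n -0.5965110527720541 F [-0.38  1.04 -0.93] roterr [-0.001  -0.0015  0.0026] w 0.002730647273187513
```

Call:
step_arm:
  motion:
    - [0.0025,0,-0.0043,0,0,0,255]
    - [0.004,0,-0.007,0,0,0,255]
    - [0.004,0,-0.007,0,0,0,255]

```text
time: 6.6
tool_pos: [0.5794, -0.1618, 0.0696]
tool_rot: [0.258, 0.023, 0.966, -0.006]
contact_force: [-1.6, -0.2, 1.6]
gripper_width: -0.001
```

```bash
python3 ck.py;python3 - <<'E'
from shot import *
st,g=shot("w6")
cv2.imwrite(f"pics/w6z.png",cv2.resize(g["pixels"][160:290,130:330,::-1],None,fx=4,fy=4,interpolation=cv2.INTER_CUBIC))
E
```

```text
t 6.6 panel mm [-0.57 60.43 -8.79] F.n 2.17358697123173 F [-1.6  -0.23  1.59] roterr [-0.0005 -0.0006  0.0027] w -0.0007655776579369734
```

View pics/w6z.png

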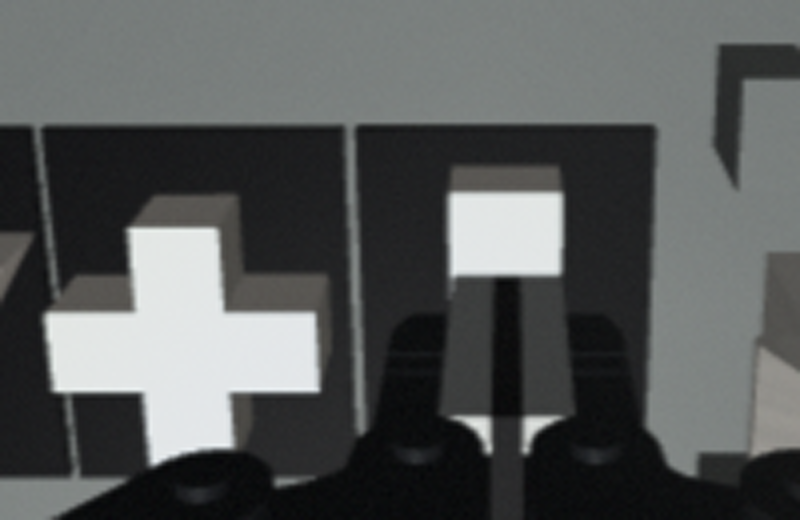

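Call:
step_arm:
  motion:
    - [0.0025,0,-0.0043,0,0,0,255]
    - [0.005,0,-0.0087,0,0,0,255]
    - [0.0065,0,-0.0113,0,0,0,255]
    - [0.0065,0,-0.0113,0,0,0,255]

```text
time: 7.05
tool_pos: [0.5826, -0.1619, 0.064]
tool_rot: [0.259, 0.023, 0.966, -0.006]
contact_force: [-2.1, 0.4, 4.3]
gripper_width: -0.004
```

```bash
python3 ck.py;python3 - <<'E'
from shot import *
st,g=shot("w7")
cv2.imwrite(f"pics/w7z.png",cv2.resize(g["pixels"][160:290,130:330,::-1],None,fx=4,fy=4,interpolation=cv2.INTER_CUBIC))
E
```

```text
t 7.05 panel mm [ -0.52  60.45 -15.26] F.n 4.742694694778476 F [-2.05  0.35  4.28] roterr [-0.0003 -0.0005  0.0028] w -0.003670560709181746
```

View pics/w7z.png

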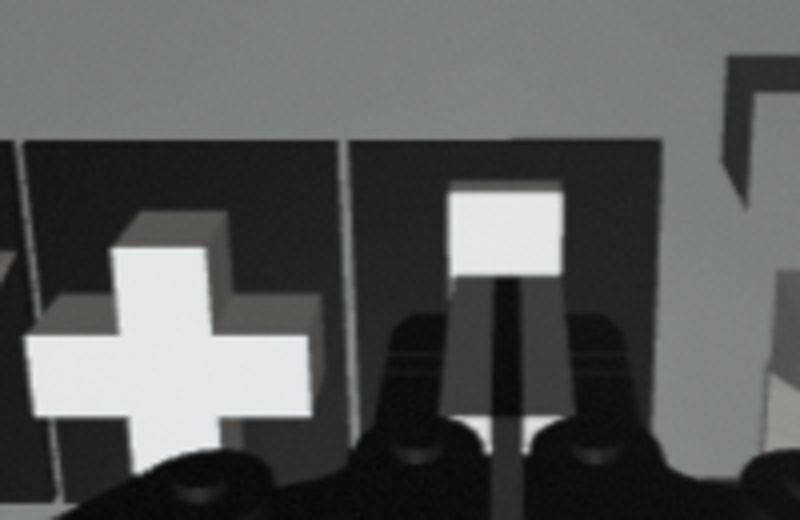

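Call:
step_arm:
  motion:
    - [0.001,0,-0.0017,0,0,0,255]
    - [0.002,0,-0.0035,0,0,0,255]
    - [0.002,0,-0.0035,0,0,0,255]

```text
time: 7.4
tool_pos: [0.583, -0.1619, 0.0636]
tool_rot: [0.258, 0.022, 0.966, -0.006]
contact_force: [-20.9, 1.3, 19.9]
gripper_width: -0.001
```

```bash
python3 ck.py;python3 - <<'E'
from shot import *
st=monitor.state()
print(delta(st,pw(0,.0615,.014),RP),delta(st,pw(0,.0205,.010),RP),delta(st,pw(0,.0205,-.006),RP))
E
```

```text
t 7.4 panel mm [ -0.4   60.44 -15.79] F.n 27.66257701723202 F [-20.89   1.33  19.86] roterr [-0.0002 -0.0024  0.001 ] w -0.0011536793266242885
(array([-0.029 ,  0.0034,  0.052 ]), array([-0.0001, -0.0016,  0.0006])) (array([-0.0286, -0.0787,  0.0451]), array([-0.0001, -0.0016,  0.0006])) (array([-0.0126, -0.0794,  0.0174]), array([-0.0001, -0.0016,  0.0006]))
```

Call:
step_arm:
  motion:
    - [-0.012,0.0005,0.021,0,0,0,255]
    - [-0.027,0.0012,0.047,0,0,0,255]
    - [-0.027,0.0012,0.047,0,0,0,255]
    - [-0.029,-0.04,0.047,0,0,0,255]
    - [-0.03,-0.0794,0.047,0,0,0,255]
    - [-0.03,-0.0794,0.047,0,0,0,255]
    - [-0.0135,-0.0799,0.0185,0,0,0,255]
    - [-0.0135,-0.0799,0.0185,0,0,0,255]
    - [-0.0135,-0.0799,0.0185,0,0,0,255]

```text
time: 8.3
tool_pos: [0.576, -0.2006, 0.0702]
tool_rot: [0.257, 0.022, 0.966, -0.005]
contact_force: [-1.3, 0.4, 0.5]
gripper_width: -0.001
```

```bash
python3 ck.py;python3 - <<'E'
from shot import *
st,g=shot("w8")
cv2.imwrite(f"pics/w8z.png",cv2.resize(g["pixels"][160:290,130:330,::-1],None,fx=4,fy=4,interpolation=cv2.INTER_CUBIC))
E
```

```text
t 8.3 panel mm [-1.7  21.51 -7.46] F.n 1.0865281399132738 F [-1.27  0.39  0.51] roterr [-0.0021 -0.003   0.0018] w -0.0007055406423928637
```

View pics/w8z.png

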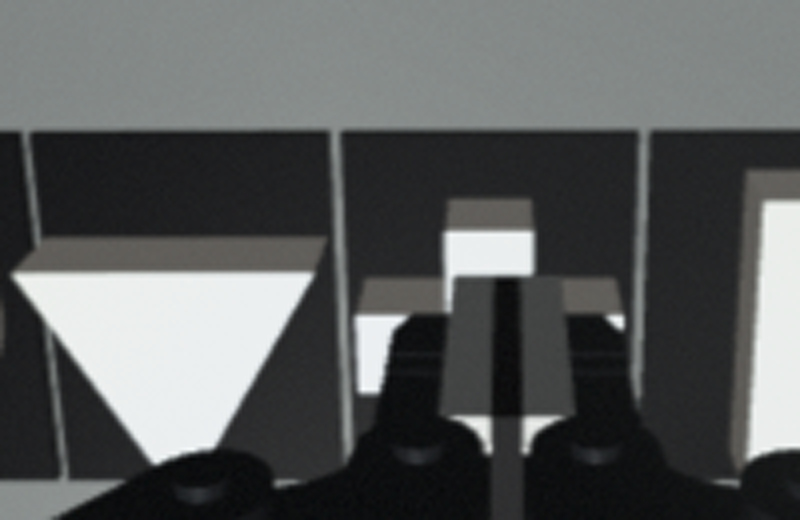

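Call:
step_arm:
  motion:
    - [0.0035,-0.003,-0.0043,0,0,0,255]
    - [0.0055,-0.003,-0.0087,0,0,0,255]
    - [0.008,-0.003,-0.013,0,0,0,255]
    - [0.0092,-0.003,-0.0152,0,0,0,255]
    - [0.0092,-0.003,-0.0152,0,0,0,255]

```text
time: 8.85
tool_pos: [0.5815, -0.203, 0.0644]
tool_rot: [0.258, 0.022, 0.966, -0.006]
contact_force: [-4.4, 2.7, 5.4]
gripper_width: -0.004
```

```bash
python3 ck.py
```

```text
t 8.85 panel mm [  0.25  19.37 -15.32] F.n 6.962160496425221 F [-4.44  2.71  5.41] roterr [-0.001  -0.0006  0.0022] w -0.00417449866648496
```

Call:
step_arm:
  motion:
    - [0.001,0,-0.0017,0,0,0,255]
    - [0.001,0,-0.0017,0,0,0,255]

```text
time: 9.05
tool_pos: [0.5817, -0.203, 0.0642]
tool_rot: [0.258, 0.022, 0.966, -0.005]
contact_force: [-13.4, 4.4, 14.3]
gripper_width: -0.005
```

```bash
python3 ck.py;python3 - <<'E'
from shot import *
st,g=shot("w9")
cv2.imwrite(f"pics/w9z.png",cv2.resize(g["pixels"][160:290,130:330,::-1],None,fx=4,fy=4,interpolation=cv2.INTER_CUBIC))
E
```

```text
t 9.05 panel mm [  0.32  19.37 -15.55] F.n 19.19856508477144 F [-13.39   4.44  14.33] roterr [-0.0009 -0.0015  0.0011] w -0.004832210511417967
```

View pics/w9z.png

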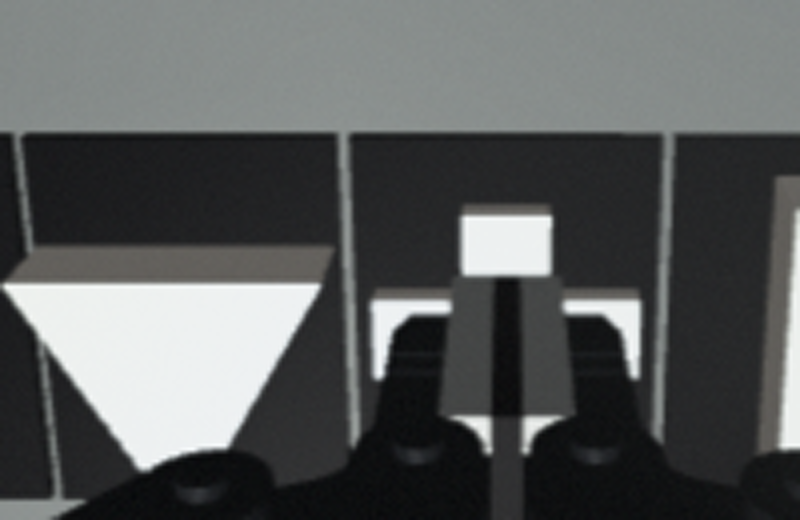

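Call:
step_arm:
  motion:
    - [-0.012,0.0005,0.021,0,0,0,255]
    - [-0.0265,0.0012,0.046,0,0,0,255]
    - [-0.0265,0.0012,0.046,0,0,0,255]
    - [-0.028,-0.04,0.046,0,0,0,255]
    - [-0.0297,-0.0808,0.046,0,0,0,255]
    - [-0.0297,-0.0808,0.046,0,0,0,255]
    - [-0.0125,-0.0815,0.0165,0,0,0,255]
    - [-0.0085,-0.0817,0.0085,0,0,0,255]
    - [-0.005,-0.0818,0.003,0,0,0,255]
    - [-0.005,-0.0818,0.003,0,0,0,255]

```text
time: 10.1
tool_pos: [0.5787, -0.2438, 0.064]
tool_rot: [0.257, 0.022, 0.966, -0.006]
contact_force: [-4.8, -2.0, 3.0]
gripper_width: -0.001
```

```bash
python3 ck.py
```

```text
t 10.1 panel mm [ -0.81 -21.51 -15.16] F.n 4.920404729377041 F [-4.76 -1.98  2.99] roterr [-0.0005 -0.0027  0.0017] w -0.0006827771664801642
```

Call:
step_arm:
  motion:
    - [0.0015,0,-0.0026,0,0,0,255]
    - [0.0015,0,-0.0026,0,0,0,255]

```text
time: 10.3
tool_pos: [0.579, -0.2438, 0.0637]
tool_rot: [0.257, 0.022, 0.966, -0.006]
contact_force: [-16.1, 0.5, 12.6]
gripper_width: -0.001
```

```bash
python3 ck.py;python3 - <<'E'
from shot import *
st,g=shot("w10")
cv2.imwrite(f"pics/w10z.png",cv2.resize(g["pixels"][160:290,130:330,::-1],None,fx=4,fy=4,interpolation=cv2.INTER_CUBIC))
E
```

```text
t 10.3 panel mm [ -0.71 -21.53 -15.52] F.n 18.93321248448209 F [-16.08   0.55  12.57] roterr [-0.0004 -0.0035  0.0005] w -0.001395936539107683
```

View pics/w10z.png

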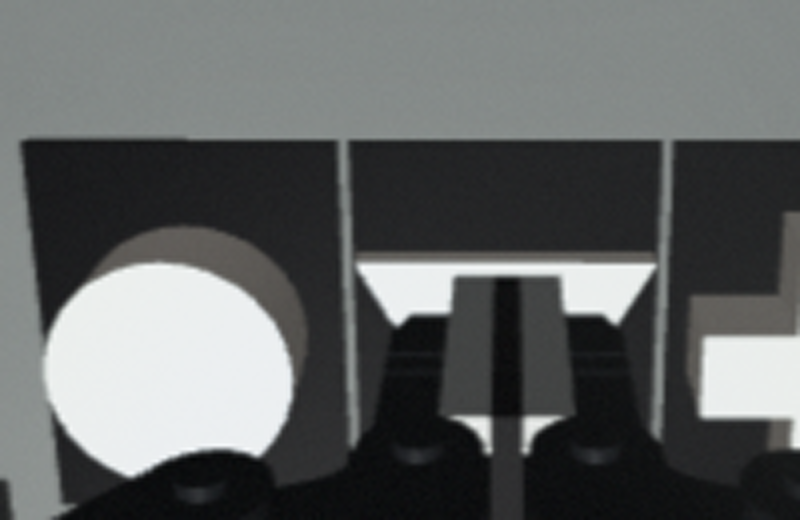

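Call:
step_arm:
  motion:
    - [-0.015,0.0005,0.026,0,0,0,255]
    - [-0.04,0.0012,0.07,0,0,0,255]
    - [-0.1,0.0022,0.17,0,0,0,255]
    - [-0.12,0.1,0.27,0,0.1,0,255]
    - [-0.12,0.1,0.27,0,0.1,0,255]
    - [-0.12,0.1,0.27,0,0.1,0,255]

```text
time: 10.95
tool_pos: [0.522, -0.1933, 0.2037]
tool_rot: [0.189, 0.021, 0.982, -0.009]
contact_force: [0.1, -0.0, -0.3]
gripper_width: -0.0
```

```bash
python3 ck.py;python3 - <<'E'
from shot import *
# cover fit
t=pickle.load(open("f0.pkl","rb"))["top"]; st,w1=pickle.load(open("w1.pkl","rb"))
def cov(p,pts):
    return deskP(p,pts)
for nm,f,box in [("top",t,(160,215,150,240)),("w1",w1,(195,260,165,310))]:
    im=f["pixels"].astype(int); r0,r1,c0,c1=box
    m=np.zeros(im.shape[:2],np.uint8); sub=im[r0:r1,c0:c1]; m[r0:r1,c0:c1]=((sub.min(2)>130)&(sub.max(2)-sub.min(2)<30))
    n,l,s,c=cv2.connectedComponentsWithStats(m);i=1+s[1:,4].argmax();print(nm,s[i],c[i])
    big=[j for j in range(1,n) if s[j,4]>20]; print([(s[j].tolist()) for j in big])
    cs=max(cv2.findContours((l==i).astype(np.uint8),0,cv2.CHAIN_APPROX_NONE)[0],key=len)
    print(cv2.minAreaRect(cs), cv2.boxPoints(cv2.minAreaRect(cs)).round(1).tolist())
    r0-=10;c0-=10;cv2.imwrite(f"pics/cv_{nm}.png",cv2.resize(f["pixels"][r0:r1+10,c0:c1+10,::-1],None,fx=4.5,fy=4.5,interpolation=cv2.INTER_CUBIC))
    p=[.586,.21,.31]
    print(proj(f,cov(p,[[.04,.1,.006],[.04,-.1,.006],[-.04,-.1,.006],[-.04,.1,.006]])).round(1).tolist())
E
```

```text
t 10.95 panel mm [ 18.05  26.39 135.27] F.n -0.26362306352435666 F [ 0.05 -0.04 -0.27] roterr [ 0.004  -0.1433  0.0005] w -0.00033456785278222247
top [ 168  160   64   34 1309] [197.99236058 174.30557678]
[[168, 160, 64, 34, 1309], [175, 204, 18, 11, 174]]
((199.0861358642578, 173.4901580810547), (23.630706787109375, 60.45380783081055), 72.18110656738281) [[166.6999969482422, 171.5], [224.1999969482422, 153.0], [231.5, 175.5], [173.89999389648438, 194.0]]
[[167.2, 172.3], [223.9, 153.1], [231.4, 175.2], [174.3, 194.7]]
w1 [ 176  203  126   50 5390] [238.99109462 225.70166976]
[[176, 203, 126, 50, 5390]]
((238.5, 227.5), (49.0, 125.0), 90.0) [[176.0, 203.0], [301.0, 203.0], [301.0, 252.0], [176.0, 252.0]]
[[300.1, 247.9], [179.2, 249.7], [174.8, 204.1], [301.3, 202.2]]
```

View pics/cv_w1.png

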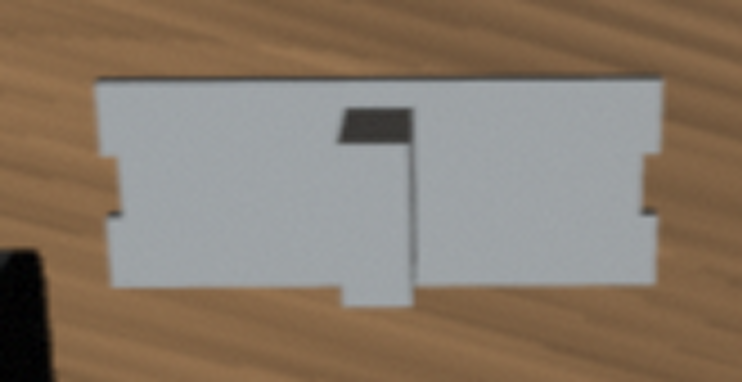

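```bash
python3 - <<'E'
from shot import *
t=pickle.load(open("f0.pkl","rb"))["top"]; _,w1=pickle.load(open("w1.pkl","rb"))
U=np.array([[97,81],[662,80],[656,284],[112,287],[342,306],[411,306],[412,143],[338,143]])/4.5+[155,185]-.4
P=np.array([[-.04,-.1,.006],[-.04,.1,.006],[.04,.1,.006],[.04,-.1,.006],[.03,-.012,.04],[.03,.012,.04],[-.03,.012,.04],[-.03,-.012,.04]])
r=least_squares(lambda p:(proj(w1,deskP(p,P))-U).ravel(),[.586,.21,.31]);print(r.x,r.fun.reshape(-1,2).round(1).tolist())
U2=np.array([[216,226],[340,184],[355,233],[229,273]])/2.2+70-.3
P2=np.array([[.04,.1,.006],[.04,-.1,.006],[-.04,-.1,.006],[-.04,.1,.006]])
r2=least_squares(lambda p:(proj(t,deskP(p,P2))-U2).ravel(),[.586,.21,.31]);print(r2.x,r2.fun.reshape(-1,2).round(1).tolist())
st=monitor.state()
print(delta(st,[r.x[0]-.04,r.x[1],.15],toolR(r.x[2],0)))
E
```

```text
[0.58455103 0.21058247 0.29646977] [[-0.6, -0.0], [0.5, -0.1], [-0.1, 0.3], [-0.1, -0.1], [0.1, 0.1], [0.4, 0.1], [-0.3, -0.1], [-0.1, -0.0]]
[0.58608921 0.20989374 0.29568768] [[-0.6, -0.6], [-0.1, 0.1], [0.4, 0.0], [0.3, 0.5]]
(array([ 0.0451,  0.8079, -0.1073]), array([-0.0254,  0.2538,  0.2228]))
```

Call:
step_arm:
  motion:
    - [0.0,0.1,0.1,-0.005,0.05,0.04,255]
    - [0.02,0.3,0.1,-0.01,0.1,0.1,0]
    - [0.045,0.4,0.1,-0.01,0.15,0.12,0]
    - [0.126,0.806,0,-0.0254,0.2538,0.2228,0]
    - [0.126,0.806,-0.08,-0.0254,0.2538,0.2228,0]
    - [0.126,0.806,-0.147,-0.0254,0.2538,0.2228,0]
    - [0.126,0.806,-0.147,-0.0254,0.2538,0.2228,0]
    - [0.126,0.806,-0.147,-0.0254,0.2538,0.2228,0]
    - [0.126,0.806,-0.147,-0.0254,0.2538,0.2228,0]
    - [0.126,0.806,-0.147,-0.0254,0.2538,0.2228,0]

```text
time: 11.95
tool_pos: [0.5789, 0.2124, 0.117]
tool_rot: [-0.01, -0.149, 0.989, 0.001]
contact_force: [-0.9, -1.0, -0.3]
gripper_width: 0.996
```

```bash
python3 - <<'E'
from shot import *
st,g=shot("w11");print(st["tool_pos"],st["gripper_width"],proj(g,[st["tool_pos"]]))
pc=[.585,.2103,.296]
print(proj(g,deskP(pc,[[-.04,-.1,.006],[-.04,.1,.006],[.04,.1,.006],[.04,-.1,.006],[-.03,.012,.04],[-.03,-.012,.04]])).round())
print(delta(st,[.585,.2103,-.006],toolR(.296,0)))
E
```

```text
[0.57894619 0.21241969 0.11703378] 0.9963197762101488 [[255.18187142 228.00462904]]
[[139. 143.]
 [362. 144.]
 [355. 227.]
 [147. 227.]
 [265. 161.]
 [235. 161.]]
(array([ 0.0121, -0.0042, -0.2461]), array([ 0.0004, -0.0129, -0.0014]))
```

View pics/w11.png

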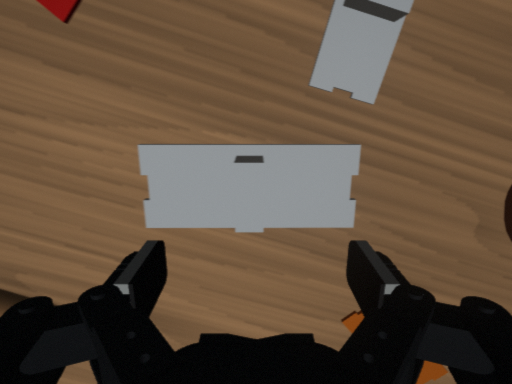

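Call:
step_arm:
  motion:
    - [0.0121,-0.0042,-0.05,0,-0.0129,-0.0014,0]
    - [0.0121,-0.0042,-0.14,0,-0.0129,-0.0014,0]
    - [0.0121,-0.0042,-0.2,0,-0.0129,-0.0014,0]
    - [0.0121,-0.0042,-0.23,0,-0.0129,-0.0014,0]
    - [0.0121,-0.0042,-0.246,0,-0.0129,-0.0014,0]
    - [0.0121,-0.0042,-0.246,0,-0.0129,-0.0014,0]

```text
time: 12.6
tool_pos: [0.5891, 0.2062, 0.0014]
tool_rot: [0.005, -0.144, 0.989, -0.001]
contact_force: [0.1, 0.1, 0.5]
gripper_width: 1.001
```

```bash
python3 - <<'E'
from shot import *
st,g=shot("w12");print(st["tool_pos"],st["gripper_width"],st["contact_force"])
print(delta(st,[.585,.2103,-.008],toolR(.296,0)))
E
```

```text
[0.58907793 0.20619804 0.00142087] 1.0006676470376878 [0.12471764 0.1334664  0.48885986]
(array([-0.0082,  0.0082, -0.0188]), array([-0.0001,  0.0071,  0.004 ]))
```

View pics/w12.png

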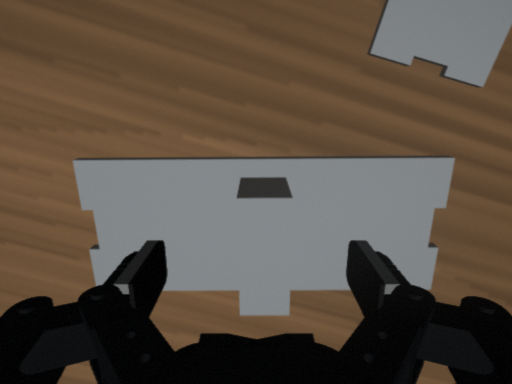

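Call:
step_arm:
  motion:
    - [0,0,0,0,0,0,0]
    - [0,0,0,0,0,0,0]

```text
time: 12.85
tool_pos: [0.5905, 0.2071, 0.0036]
tool_rot: [0.007, -0.145, 0.989, -0.001]
contact_force: [0.5, -0.0, 1.5]
gripper_width: 1.002
```

```bash
python3 - <<'E'
from shot import *
st=monitor.state();print(st["tool_pos"],st["contact_force"])
print(delta(st,[.585,.2103,-.008],toolR(.296,0)))
E
```

```text
[0.59053425 0.20714781 0.00361813] [ 0.48774924 -0.00349681  1.45631282]
(array([-0.0111,  0.0063, -0.0232]), array([-0.0007,  0.0096,  0.0035]))
```

Call:
step_arm:
  motion:
    - [-0.011,0.006,-0.023,0,0.0096,0.0035,0]
    - [-0.011,0.006,-0.023,0,0.0096,0.0035,0]
    - [-0.011,0.006,-0.023,0,0.0096,0.0035,0]

```text
time: 13.15
tool_pos: [0.5828, 0.2099, -0.0107]
tool_rot: [-0.002, -0.148, 0.989, 0.0]
contact_force: [-0.0, 0.1, 0.3]
gripper_width: 0.998
```

```bash
python3 - <<'E'
from shot import *
st,g=shot("w13");print(st["tool_pos"],st["contact_force"],st["joint_pos"],st["joint_efforts"])
print(delta(st,[.585,.2103,-.008],toolR(.296,0)))
E
```

```text
[ 0.58279694  0.20988982 -0.01070745] [-0.03781563  0.09060751  0.30628189] [ 2.25101378e-01  2.70653197e-01  1.76485757e+00  1.15545840e-03
  1.11070661e+00 -1.64254747e+00] [ 4.94896935e-02 -4.27373099e+01 -3.09564793e+01  9.45192471e-03
  2.89300707e-02 -7.36373440e-04]
(array([0.0044, 0.0008, 0.0054]), array([ 0.    , -0.0032, -0.0002]))
```

View pics/w13.png

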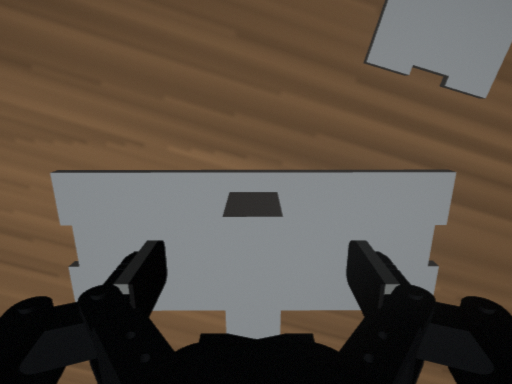

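Call:
step_arm:
  motion:
    - [0.003,0.0,0.003,0,-0.002,0,0]
    - [0.003,0.0,0.003,0,-0.002,0,0]
    - [0.003,0.0,0.003,0,-0.002,0,255]
    - [0.003,0.0,0.003,0,-0.002,0,255]
    - [0.003,0.0,0.003,0,-0.002,0,255]
    - [0.003,0.0,0.003,0,-0.002,0,255]
    - [0.003,0.0,0.003,0,-0.002,0,255]
    - [0.003,0.0,0.003,0,-0.002,0,255]

```text
time: 14.0
tool_pos: [0.5853, 0.2099, -0.0082]
tool_rot: [0.0, -0.147, 0.989, 0.0]
contact_force: [1.0, 0.5, 1.1]
gripper_width: 0.271
```

```bash
python3 - <<'E'
from shot import *
st,g=shot("w14");print(st["tool_pos"],st["contact_force"],st["gripper_width"])
print(delta(st,[.585,.2103,-.008],toolR(.296,0)))
f=eyes.grab_frame("scene");cv2.imwrite(f"pics/s14z.png",cv2.resize(f["pixels"][180:280,240:360,::-1],None,fx=5,fy=5,interpolation=cv2.INTER_CUBIC))
E
```

```text
[ 0.58530534  0.20990481 -0.00818543] [1.0263476  0.47118413 1.1352922 ] 0.2714580702235602
(array([-0.0006,  0.0008,  0.0004]), array([-0.0003,  0.0002,  0.    ]))
```

View pics/w14.png

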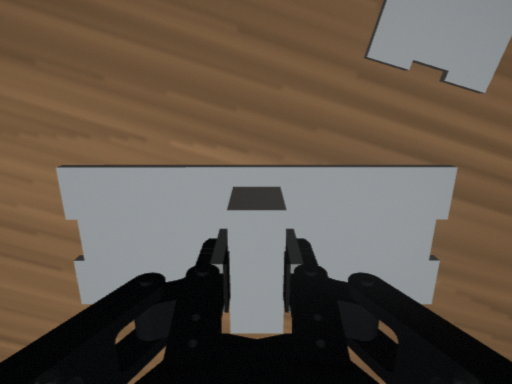

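View pics/s14z.png

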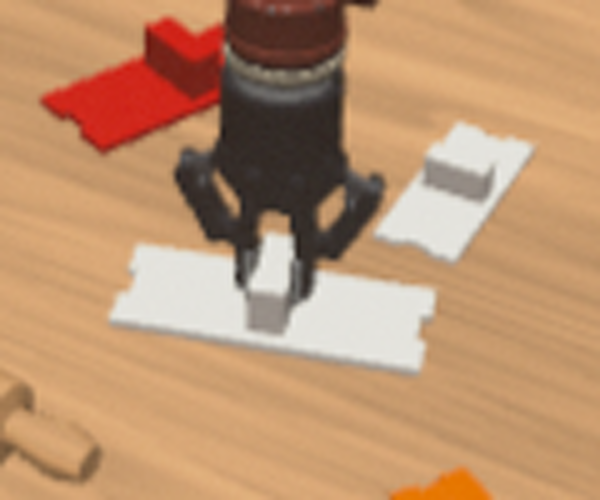

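```bash
python3 - <<'E'
from shot import *
st=monitor.state()
print(delta(st,pw(0,0,.10),RP),pw(0,0,.10))
st,g=pickle.load(open("w14.pkl","rb"))
cv2.imwrite("pics/w14a.png",cv2.resize(g["pixels"][150:345,40:260,::-1],None,fx=3.5,fy=3.05,interpolation=cv2.INTER_CUBIC))
print(proj(g,deskP([.585,.2103,.296],[[-.04,-.1,.006],[-.04,.1,.006],[.04,.1,.006],[.04,-.1,.006],[-.03,.012,.04],[-.03,-.012,.04]])).round(1).tolist())
E
```

```text
(array([-0.1249, -0.8594,  0.3445]), array([ 0.0438, -0.3477, -0.2215])) [ 0.52284839 -0.21980071  0.16410254]
[[53.8, 164.6], [458.1, 165.0], [431.8, 302.9], [80.0, 302.6], [286.1, 207.4], [225.8, 207.3]]
```

Call:
step_arm:
  motion:
    - [0,0,0.06,0,0,0,255]
    - [0,0,0.15,0,0,0,255]
    - [-0.02,-0.05,0.25,0,-0.05,-0.02,255]
    - [-0.06,-0.2,0.38,0.01,-0.13,-0.06,255]
    - [-0.09,-0.35,0.42,0.02,-0.2,-0.11,255]
    - [-0.1249,-0.5,0.44,0.03,-0.28,-0.15,255]
    - [-0.1249,-0.65,0.44,0.0438,-0.3477,-0.2215,255]
    - [-0.1249,-0.8,0.42,0.0438,-0.3477,-0.2215,255]
    - [-0.1249,-0.8594,0.4,0.0438,-0.3477,-0.2215,255]
    - [-0.1249,-0.8594,0.4,0.0438,-0.3477,-0.2215,255]

```text
time: 15.1
tool_pos: [0.5268, -0.1385, 0.191]
tool_rot: [0.258, 0.021, 0.966, -0.006]
contact_force: [1.4, -0.9, -2.0]
gripper_width: 0.271
```

Call:
step_arm:
  motion:
    - [0,0,0,0,0,0,255]
    - [0,0,0,0,0,0,255]

```text
time: 15.3
tool_pos: [0.5272, -0.1384, 0.1904]
tool_rot: [0.257, 0.023, 0.966, -0.005]
contact_force: [0.4, -0.3, -3.2]
gripper_width: 0.27
```

```bash
python3 ck.py; python3 - <<'E'
from shot import *
st,g=shot("w15")
print(delta(st,pw(0,0,.06),RP))
E
```

```text
t 15.3 panel mm [ 13.81  81.48 122.37] F.n -2.982414767494502 F [ 0.39 -0.28 -3.21] roterr [-0.0016 -0.003   0.0034] w 0.27018693343983696
(array([ 0.0312, -0.1645, -0.1218]), array([-0.0011, -0.002 ,  0.0023]))
```

View pics/w15.png

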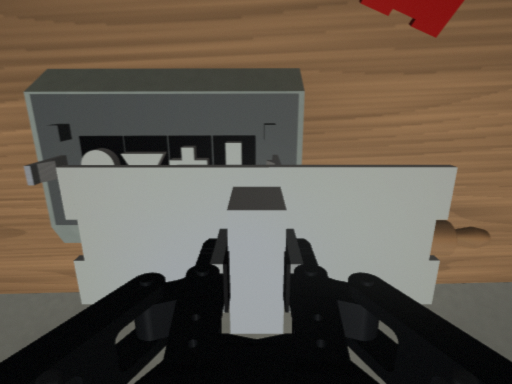

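```bash
python3 - <<'E'
from shot import *
st,g=pickle.load(open("w15.pkl","rb"))
cv2.imwrite("pics/w15a.png",cv2.resize(g["pixels"][150:350,40:150,::-1],None,fx=4,fy=3,interpolation=cv2.INTER_CUBIC))
cv2.imwrite("pics/w15b.png",cv2.resize(g["pixels"][150:350,370:480,::-1],None,fx=4,fy=3,interpolation=cv2.INTER_CUBIC))
a=cv2.imread("pics/w15a.png");b=cv2.imread("pics/w15b.png");cv2.imwrite("pics/w15c.png",np.hstack([a[:,:390],b[:,-400:]]))
E
```

```text
(no output)
```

View pics/w15c.png

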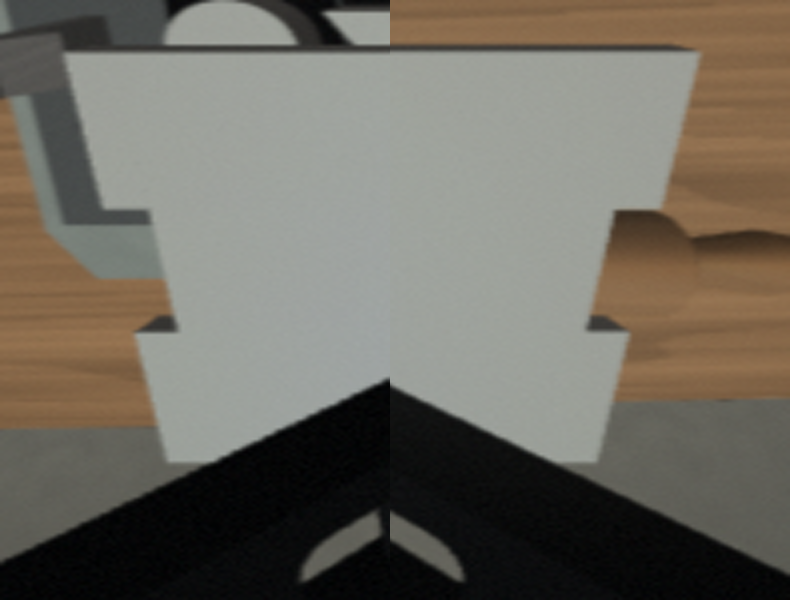

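```bash
python3 - <<'E'
from shot import *
st,g=pickle.load(open("w15.pkl","rb"))
L=np.array([[66,52],[168,463],[104,209],[150,209],[177,331],[137,331]],float)
Rr=np.array([[698,52],[598,463],[663,209],[616,209],[587,331],[627,331]],float)
U=np.r_[np.c_[40+L[:,0]/4-.4,150+L[:,1]/3-.35],np.c_[380+(Rr[:,0]-390)/4-.4,150+Rr[:,1]/3-.35]]
xs=[-.04,.04,-.012,-.012,.012,.012]; ys=[.1,.1,.1,.094,.094,.1]
P=np.array([[x,-y,.006] for x,y in zip(xs,ys)]+[[x,y,.006] for x,y in zip(xs,ys)])
P=np.r_[P,[[-.03,.012,.04],[-.03,-.012,.04]]]; U=np.r_[U,[[286.3,210],[227.5,210]]]
Ri=np.diag([-1.,1,-1])
T=np.linalg.inv(g["hand_eye"])
def pr(v):
    X=(Ri@R.from_rotvec(v[3:]).as_matrix()@P.T).T+v[:3]   # tool frame
    return cv2.projectPoints(X.reshape(-1,1,3),cv2.Rodrigues(T[:3,:3])[0],T[:3,3],g["mtx"],None)[0].reshape(-1,2)
r=least_squares(lambda v:(pr(v)-U).ravel(),[0,0,-.008,0,0,0])
print(r.x.round(4),np.abs(r.fun).max(),r.fun.reshape(-1,2).round(1).tolist())
r=least_squares(lambda v:(pr(np.r_[v,0,0,0])-U).ravel(),[0,0,-.008]);print(r.x.round(4),np.abs(r.fun).max())
E
```

```text
[-0.0006  0.001  -0.0074 -0.0013  0.0002  0.0009] 0.6685000300115007 [[-0.2, 0.0], [0.1, -0.1], [0.1, -0.0], [0.1, -0.0], [0.6, 0.2], [-0.4, 0.2], [0.6, 0.1], [-0.4, -0.2], [-0.6, -0.0], [-0.2, -0.0], [-0.3, 0.2], [0.7, 0.2], [0.5, -0.2], [-0.5, -0.2]]
[-0.0006  0.001  -0.0074] 0.7136977223789245
```

```bash
python3 - <<'E'
from shot import *
st=monitor.state()
print(delta(st,pw(-.0006,-.001,.055),RP))
E
```

```text
(array([ 0.0344, -0.1695, -0.1311]), array([-0.0011, -0.0019,  0.0006]))
```

Call:
step_arm:
  motion:
    - [0.0,-0.085,0,0,-0.001,0,255]
    - [0.0,-0.17,0,0,-0.001,0,255]
    - [0.0,-0.17,0,0,-0.001,0,255]
    - [0.0344,-0.1695,-0.07,0,-0.001,0,255]
    - [0.0344,-0.1695,-0.1311,0,-0.001,0,255]
    - [0.0344,-0.1695,-0.1311,0,-0.001,0,255]
    - [0.0344,-0.1695,-0.1311,0,-0.001,0,255]
    - [0.0344,-0.1695,-0.1311,0,-0.001,0,255]

```text
time: 16.15
tool_pos: [0.5469, -0.2216, 0.1286]
tool_rot: [0.261, 0.02, 0.965, -0.006]
contact_force: [-0.2, -1.1, -2.1]
gripper_width: 0.266
```

```bash
python3 ck.py; python3 - <<'E'
from shot import *
st,g=shot("w16")
print(delta(st,pw(-.0006,-.001,.042),RP))
f=eyes.grab_frame("scene");cv2.imwrite(f"pics/s16z.png",cv2.resize(f["pixels"][120:230,120:260,::-1],None,fx=5,fy=5,interpolation=cv2.INTER_CUBIC))
E
```

```text
t 16.15 panel mm [ 3.08 -0.72 57.22] F.n -1.7795814523962534 F [-0.19 -1.12 -2.14] roterr [ 0.0018  0.0038 -0.0015] w 0.2659730381311598
(array([ 0.0088, -0.001 , -0.03  ]), array([ 0.0012,  0.0025, -0.001 ]))
```

View pics/w16.png

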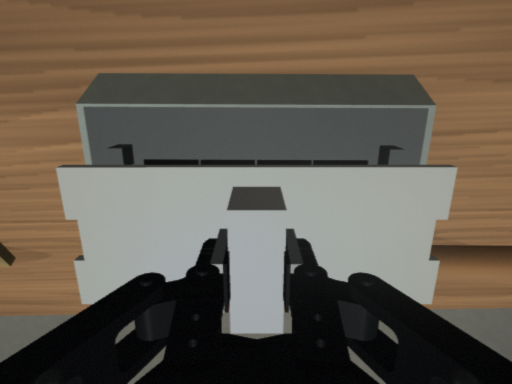

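View pics/s16z.png

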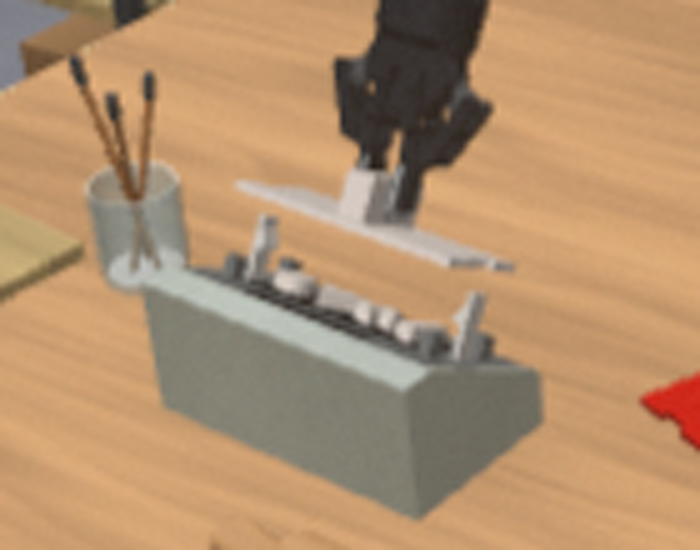

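Call:
step_arm:
  motion:
    - [0.0,0,-0.005,0,0,0,255]
    - [0.0,0,-0.005,0,0,0,255]
    - [0.004,0,-0.018,0.0,0.0,0,255]
    - [0.008,0,-0.028,0.0,0.0,0,255]
    - [0.008,0,-0.028,0.0,0.0,0,255]
    - [0.008,0,-0.028,0.0,0.0,0,255]
    - [0.008,0,-0.028,0.0,0.0,0,255]

```text
time: 16.95
tool_pos: [0.5496, -0.222, 0.1122]
tool_rot: [0.259, 0.021, 0.966, -0.006]
contact_force: [0.0, -0.4, -2.2]
gripper_width: 0.269
```

```bash
python3 ck.py; python3 - <<'E'
from shot import *
st,g=shot("w17")
print(delta(st,pw(-.0006,-.001,.042),RP),delta(st,pw(-.0006,-.001,.035),RP))
E
```

```text
t 16.95 panel mm [-2.74 -1.07 41.62] F.n -1.9060538176867512 F [ 0.02 -0.36 -2.18] roterr [-0.0001  0.0009  0.0001] w 0.2692324183175775
(array([ 0.0033, -0.    ,  0.0028]), array([-0.0001,  0.0006,  0.0001])) (array([ 0.0103, -0.0003, -0.0093]), array([-0.0001,  0.0006,  0.0001]))
```

View pics/w17.png

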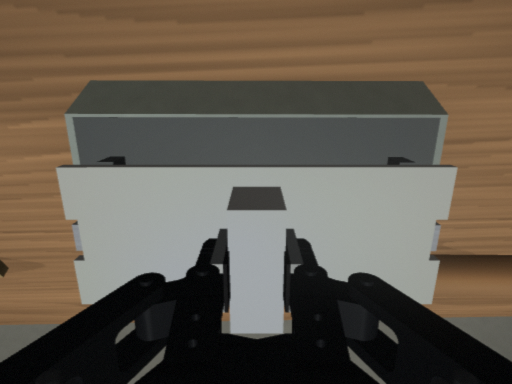

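Call:
step_arm:
  motion:
    - [0.003,0,0.002,0,0,0,255]
    - [0.0103,-0.0003,-0.0093,0,0,0,255]
    - [0.0175,-0.0006,-0.0217,0,0,0,255]
    - [0.0175,-0.0006,-0.0217,0,0,0,255]

```text
time: 17.4
tool_pos: [0.5582, -0.222, 0.1]
tool_rot: [0.259, 0.021, 0.966, -0.005]
contact_force: [0.6, -0.3, -2.4]
gripper_width: 0.27
```

```bash
python3 ck.py; python3 - <<'E'
from shot import *
st,g=shot("w18")
print(delta(st,pw(-.0006,-.001,.02),RP))
E
```

```text
t 17.4 panel mm [-1.42 -0.68 26.76] F.n -2.3703401313055297 F [ 0.58 -0.28 -2.4 ] roterr [-0.0009 -0.0004  0.0001] w 0.26976061950852853
(array([ 0.0082, -0.001 , -0.0109]), array([-0.0006, -0.0002,  0.0001]))
```

View pics/w18.png

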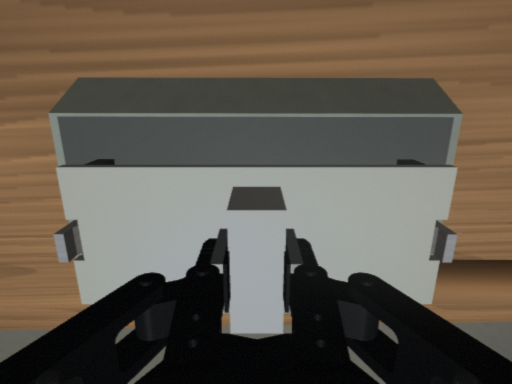

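Call:
step_arm:
  motion:
    - [0.005,-0.0005,-0.005,0,0,0,255]
    - [0.0085,-0.0006,-0.0109,0,0,0,255]
    - [0.0115,-0.0007,-0.0161,0,0,0,255]
    - [0.0115,-0.0007,-0.0161,0,0,0,255]

```text
time: 17.85
tool_pos: [0.5653, -0.2234, 0.0951]
tool_rot: [0.261, 0.021, 0.965, -0.006]
contact_force: [-0.5, 0.5, 2.7]
gripper_width: 0.27
```

```bash
python3 ck.py; python3 - <<'E'
from shot import *
st,g=shot("w19")
print(delta(st,pw(-.0006,-.001,.01),RP))
E
```

```text
t 17.85 panel mm [ 2.4  -1.74 18.95] F.n 2.64037688965202 F [-0.54  0.55  2.72] roterr [0.0016 0.004  0.0004] w 0.26976350060441495
(array([ 0.0038,  0.0013, -0.0185]), array([0.001 , 0.0027, 0.0002]))
```

View pics/w19.png

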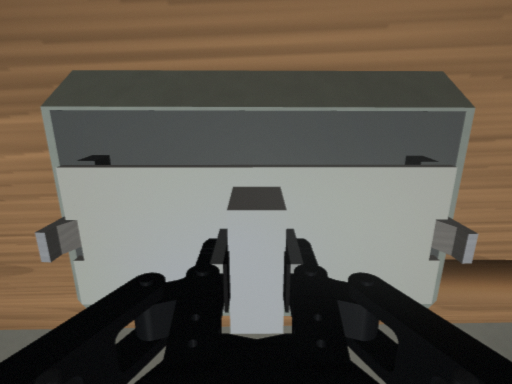

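Call:
step_arm:
  motion:
    - [0.0,0.0005,-0.005,0,0.001,0,255]
    - [0.001,0.001,-0.01,0,0.001,0,255]
    - [0.002,0.001,-0.014,0,0.001,0,255]
    - [0.004,0.001,-0.0185,0,0.001,0,255]
    - [0.004,0.001,-0.0185,0,0.001,0,255]

```text
time: 18.4
tool_pos: [0.566, -0.2224, 0.0847]
tool_rot: [0.258, 0.021, 0.966, -0.006]
contact_force: [-10.3, 1.8, 9.6]
gripper_width: 0.269
```

```bash
python3 ck.py; python3 - <<'E'
from shot import *
st,g=shot("w20")
print(delta(st,pw(-.0006,-.001,.01),RP))
E
```

```text
t 18.4 panel mm [-2.28 -0.72  9.67] F.n 13.459082693048526 F [-10.28   1.84   9.56] roterr [ 0.0004 -0.001  -0.0006] w 0.2687647451640627
(array([ 0.0026, -0.0007,  0.0023]), array([ 0.0003, -0.0007, -0.0004]))
```

View pics/w20.png

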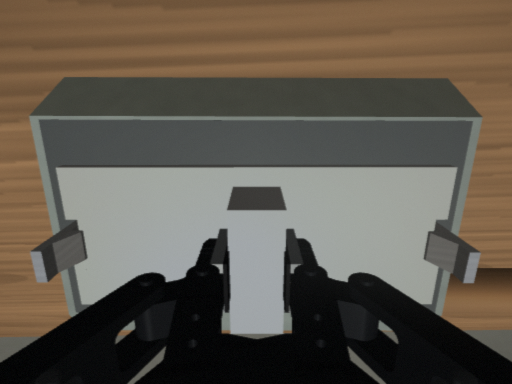

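Call:
step_arm:
  motion:
    - [0.002,0,-0.002,0,0,0,255]
    - [0.002,0,-0.002,0,0,0,255]

```text
time: 18.65
tool_pos: [0.566, -0.2224, 0.0846]
tool_rot: [0.257, 0.02, 0.966, -0.006]
contact_force: [-27.6, 5.5, 25.9]
gripper_width: 0.265
```

```bash
python3 ck.py; python3 - <<'E'
from shot import *
st,g=shot("w21")
for s in (1,-1): print(proj(g,[pw(x,s*y,z) for x in(-.008,.008) for y,z in [(.085,.0255),(.102,.0475),(.102,0.0)]]).round(1).tolist())
cv2.imwrite("pics/w21z.png",np.hstack([cv2.resize(g["pixels"][200:310,20:115,::-1],None,fx=4,fy=4,interpolation=cv2.INTER_CUBIC),cv2.resize(g["pixels"][200:310,400:495,::-1],None,fx=4,fy=4,interpolation=cv2.INTER_CUBIC)]))
E
```

```text
t 18.65 panel mm [-2.31 -0.67  9.59] F.n 36.32342981077222 F [-27.6    5.52  25.88] roterr [ 0.0001 -0.0035 -0.0022] w 0.2650098109426559
[[418.9, 231.7], [481.1, 251.9], [425.6, 214.2], [414.4, 259.1], [474.0, 282.8], [421.5, 238.5]]
[[92.9, 230.7], [30.5, 250.7], [86.3, 213.2], [97.3, 258.3], [37.5, 281.6], [90.2, 237.5]]
```

View pics/w21z.png

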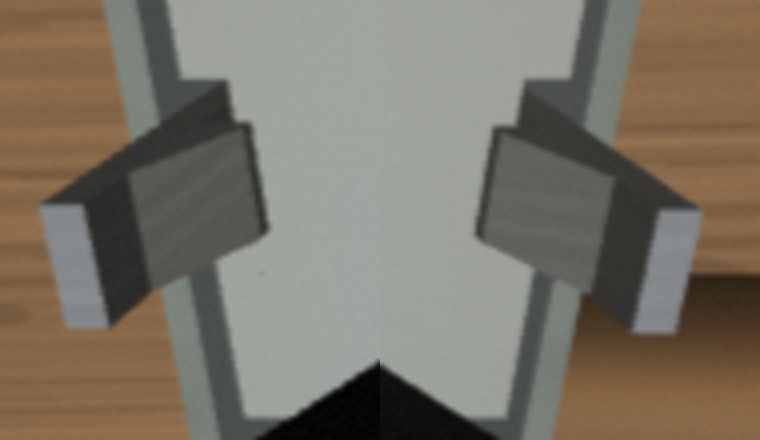

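Call:
step_arm:
  motion:
    - [-0.003,0,0.004,0,0,0,255]
    - [-0.003,0,0.004,0,0,0,255]
    - [-0.003,0,0.004,0,0,0,0]
    - [-0.003,0,0.004,0,0,0,0]
    - [-0.003,0,0.004,0,0,0,0]
    - [-0.003,0,0.004,0,0,0,0]
    - [-0.003,0,0.004,0,0,0,0]
    - [-0.003,0,0.004,0,0,0,0]

```text
time: 19.5
tool_pos: [0.5656, -0.2221, 0.085]
tool_rot: [0.259, 0.021, 0.966, -0.006]
contact_force: [0.2, 0.7, 0.6]
gripper_width: 0.999
```

```bash
python3 ck.py; python3 - <<'E'
from shot import *
st,g=shot("w22")
E
```

```text
t 19.5 panel mm [-2.47 -0.45 10.11] F.n 0.4186763333712758 F [0.23 0.66 0.6 ] roterr [-0.0001 -0.0005  0.0001] w 0.9991861091760837
```

View pics/w22.png

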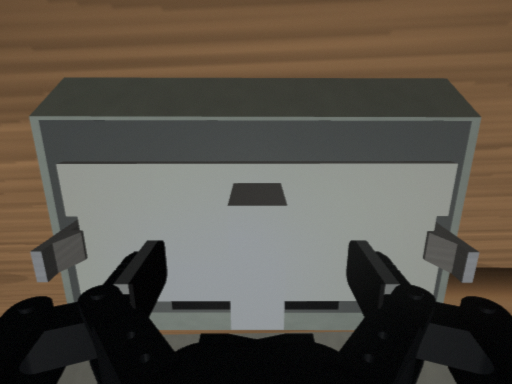

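Call:
step_arm:
  motion:
    - [-0.03,0.0013,0.052,0,0,0,0]
    - [-0.07,0.003,0.12,0,0,0,0]
    - [-0.12,0.005,0.21,0,0,0,0]
    - [-0.15,0.007,0.27,0,0,0,0]
    - [-0.15,0.007,0.27,0,0,0,0]
    - [-0.15,0.007,0.27,0,0,0,0]
    - [-0.15,0.007,0.27,0,0,0,0]
    - [-0.15,0.007,0.27,0,0,0,0]

```text
time: 20.35
tool_pos: [0.4901, -0.2179, 0.2176]
tool_rot: [0.257, 0.021, 0.966, -0.004]
contact_force: [-0.2, 0.3, -0.2]
gripper_width: 1.0
```

```bash
python3 ck.py; python3 - <<'E'
from shot import *
st,g=shot("w23")
pts=[(.04,.1,.024),(.04,-.1,.024),(-.04,-.1,.024),(-.04,.1,.024),(0,.102,.0475),(0,-.102,.0475)]
print(proj(g,[pw(*p) for p in pts]).round(1).tolist())
for c in ("scene","top"):
    f=eyes.grab_frame(c)
    cv2.imwrite(f"pics/{c}23.png",f["pixels"][:,:,::-1])
a=cv2.imread("pics/scene23.png");b=cv2.imread("pics/top23.png")
cv2.imwrite("pics/c23.png",np.hstack([cv2.resize(a[140:220,130:260],(650,400)),]))
d=pickle.load(open("f0.pkl","rb"))["top"]["pixels"][:,:,::-1]
cv2.imwrite("pics/t23.png",cv2.resize(b[70:310,70:430],None,fx=2.2,fy=2.2))
E
```

```text
t 20.35 panel mm [ -1.64   0.43 162.73] F.n -0.05698528485351908 F [-0.17  0.31 -0.17] roterr [-0.0026 -0.0034 -0.0004] w 1.0004295144723943
[[350.1, 211.7], [159.3, 211.8], [152.1, 134.7], [357.2, 134.8], [363.3, 180.6], [145.9, 180.6]]
```

View pics/w23.png

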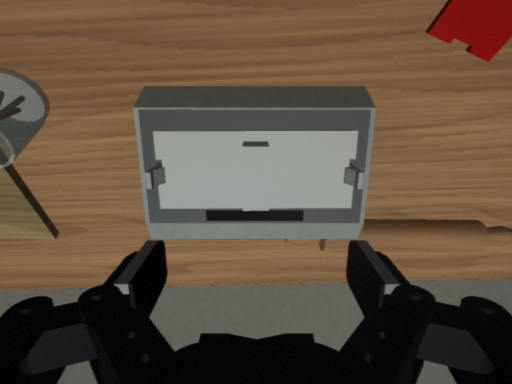

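View pics/c23.png

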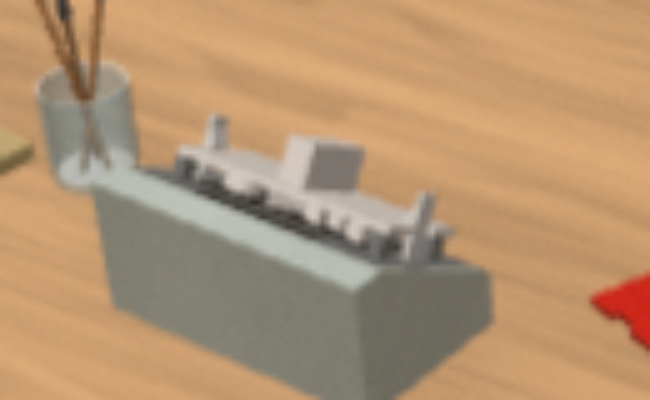

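View pics/t23.png

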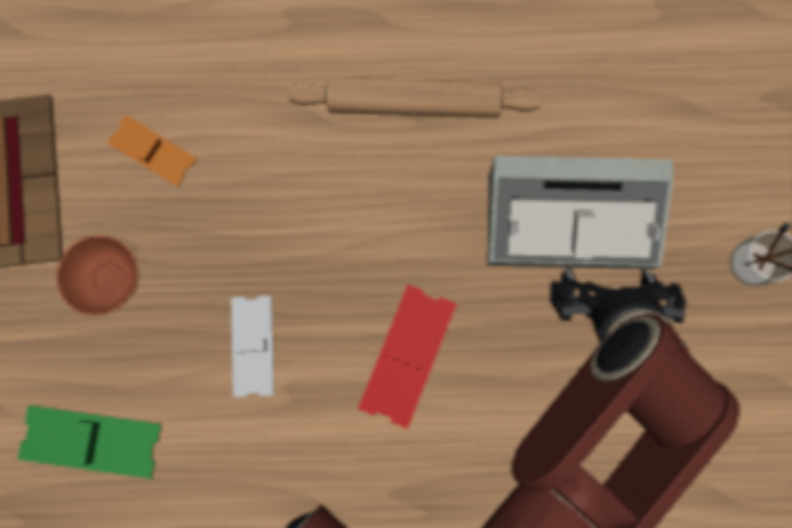

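Call:
step_arm:
  motion:
    - [0,0,0.02,0,0,0,0]
    - [0,0,0.02,0,0,0,0]
    - [0,0,0.02,0,0,0,0]
    - [0,0,0.02,0,0,0,0]
    - [0,0,0.02,0,0,0,0]
    - [0,0,0.02,0,0,0,0]
    - [0,0,0.02,0,0,0,0]
    - [0,0,0.02,0,0,0,0]
    - [0,0,0.02,0,0,0,0]
    - [0,0,0.02,0,0,0,0]

```text
time: 21.5
tool_pos: [0.4905, -0.2186, 0.23]
tool_rot: [0.259, 0.021, 0.966, -0.006]
contact_force: [0.6, 0.6, 0.1]
gripper_width: 0.999
```

```bash
python3 - <<'E'
from shot import *
st,g=shot("w24");_,g0=pickle.load(open("w23.pkl","rb"))
P=np.array([(.04,.1,.024),(.04,-.1,.024),(-.04,-.1,.024),(-.04,.1,.024)])
for f in (g0,g):
    im=f["pixels"].astype(int); m=((im.min(2)>130)).astype(np.uint8); m[:100]=0;m[230:]=0;m[:,:140]=0;m[:,375:]=0
    n,l,s,c=cv2.connectedComponentsWithStats(m); i=1+s[1:,4].argmax()
    cs=max(cv2.findContours((l==i).astype(np.uint8),0,2)[0],key=len)[:,0].astype(float)
    a=cs[:,0]+cs[:,1];b=cs[:,0]-cs[:,1]
    U=np.array([cs[a.argmax()]+.5,cs[b.argmin()]+[-.5,.5],cs[a.argmin()]-.5,cs[b.argmax()]+[.5,-.5]])
    r=least_squares(lambda v:(proj(f,[pw(*(p+v)) for p in P])-U).ravel(),[0,0,0.])
    print((r.x*1000).round(2),r.fun.reshape(-1,2).round(1).tolist(),U.tolist())
E
```

```text
[-3.47  0.57 -1.84] [[-0.0, 0.5], [-0.4, -0.4], [0.4, -0.6], [0.0, 0.5]] [[350.5, 207.5], [160.5, 208.5], [152.5, 131.5], [357.5, 130.5]]
[-3.52  0.23 -2.37] [[0.1, -0.1], [-0.2, -0.3], [0.1, 0.1], [0.0, 0.3]] [[348.5, 198.5], [163.5, 198.5], [156.5, 122.5], [355.5, 122.5]]
```

```bash
python3 -c "
from plant import manip,monitor
print(manip.job_done(),monitor.state()['time'])"
```

```text
the job is handed in; nothing more can be done
the job is handed in; nothing more can be done
```

I pressed the bar, plus and triangle keys in that order, one at a time. Each bottomed out at 19–28 N and I let it up before going on; the round stop key was never touched. I then took the larger white cover by its grip and pushed it down onto its rests, with a peak of about 36 N. I let it go, backed the arm off, and handed the job in at about 21.6 s.

**Last checks:**
- **Hooks:** after the push, both hooks stood where upright hooks should appear in the wrist picture, with their barbs over the cover's ends.
- **Cover position:** after release it slid a little down the slope. It measured about 3.5 mm off centre along the slope (limit 6) and about 0.5 mm along the row (limit 5). It stayed there over the last second or so.
- **Bystanders:** the rolling pin, bowl and jar look unmoved in the top picture.

**What disagreed:**
- **Fingertips:** with the gripper shut, they reached the keys about 22 mm later than the stated TCP implied. I found the contact depth by stepping down while watching the force and the pictures.
- **Cover height:** the final single-camera fit put the cover about 2 mm below its seat, at the low edge of the allowed band. I took this as camera error, since the arm's own reading (about 17 mm above the face) and the firm contact force showed the cover on its rests. I did not confirm the height any other way.

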